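Load the torch-gas rack

TASK

Open the gas rack: draw the red-handled locking pin up out of its bore, hang it upright by its collar in the rack's side notch and let go, then slide the yellow bar fully open. Stand every gas cylinder on the bench upright on its black foot inside the rack, against the low back board (butt the foot against the board and lift the head), then slide the bar fully shut in front of them. Leave the pin hanging in the notch, the rack stays unlocked for the working day, and do not knock over the amber jar or the white cup.

Things in the scene. Friction and masses are not known exactly. Their poses are not given: they have to be found in the camera images.
- rack: blue rack bolted to the bench. Origin: on the bench at the foot of the back board's front face. Own x: away from the robot, through the board; y: left along it; z up. Board: 60 mm high, 12 thick, y -240 to 320 mm. Bay in front of it: bench surface, x -75 to 0, y -170 to 175 mm clear when the bar is open. Left end: the bar's guide block, y 285 to 319, x -111 to 0, 82 mm high.
- bore (a point): centre of the bore's mouth, 83 mm above the bench, axes as the rack. Bore 13 mm wide through a plate 8 mm thick (rack x -115 to -63, y -235 to -170 mm); the bar runs underneath. Right of the plate stands a cheek, 83 mm high, rack y -247 to -235, x -115 to 0.
- notch (a point): a point in the side notch on the far right of the rack, at the top of its plate, 83 mm above the bench, axes as the rack. Slot 14 mm wide in a plate 8 mm thick, open to the front (rack -x) 45 mm before this point, closed 15 mm beyond it; clear below. Park the pin there, collar resting on the plate, at this point or up to 25 mm in front of it.
- stop (a point): point on the bench at the foot of the back board's front face, in the middle of the bay (rack y = -10 mm), axes as the rack. A cylinder standing against the board has its axis 23 mm in front of the face. Three stand well 90 mm apart.
- bar (a joint): yellow retaining bar (28 mm wide, 12 mm thick, underside 55 mm above the bench) that slides along the front of the bay, 75 to 103 mm in front of the board: 0 = shut (as at the start, locked by the pin), 0.40 m = fully open, moved to rack +y (left). It stays where left; about 1.5 N moves it.
- bar_knob (a point): on the bar's black upright knob (round, 16 mm diameter, from 67 to 122 mm above the bench), a point 107 mm above the bench, on its axis; it moves with the bar.
- pin: locking pin, upright at the start with its shank through the bore and the bar. Origin: tip of the shank; own z: up along the pin. Steel shank 10 mm diameter, 60 mm long; steel collar 24 mm diameter from z = 60 to 65 mm, which rests on the plate; red round handle 14 mm diameter from z = 65 to 107 mm. 0.1 kg.
- pin_collar (a point): on the pin's axis, at the underside of its collar (60 mm above its tip).
- gas0: gas cylinder, 138 mm long, 0.25 kg, lying at the start; may be absent. Origin: mid-length, on its axis; own x: along its axis, foot to head (up when it stands). Heavy black six-sided foot boot, 46 mm across flats, x -69 to -47 mm; aluminium tube, 35 mm diameter, thin orange band near the foot; light orange six-sided head guard, 46 mm, x 49 to 69. Lies on its flats, axis 23 mm up. Centre of mass x = -34.
- gas1: gas cylinder, 138 mm long, 0.25 kg, lying at the start; may be absent. Origin: mid-length, on its axis; own x: along its axis, foot to head (up when it stands). Heavy black six-sided foot boot, 46 mm across flats, x -69 to -47 mm; aluminium tube, 35 mm diameter, thin orange band near the foot; light orange six-sided head guard, 46 mm, x 49 to 69. Lies on its flats, axis 23 mm up. Centre of mass x = -34.
- gas2: gas cylinder, 138 mm long, 0.25 kg, lying at the start; may be absent. Origin: mid-length, on its axis; own x: along its axis, foot to head (up when it stands). Heavy black six-sided foot boot, 46 mm across flats, x -69 to -47 mm; aluminium tube, 35 mm diameter, thin orange band near the foot; light orange six-sided head guard, 46 mm, x 49 to 69. Lies on its flats, axis 23 mm up. Centre of mass x = -34.
- jar: bystander: amber glass jar with a white cap, 64 mm wide, 85 mm high, standing right of the rack. Must not be knocked over. Origin: centre of its underside, z up.
- cup: bystander: white plastic cup, 70 mm wide, 75 mm high, standing on the left near the robot. Must not be knocked over. Origin: centre of its underside, z up.
Not all that is in view belongs to the job. Of the things shaped like the pin, the bare steel one is meant.

How it is judged:
On the way, in this order (a step that is already met when the one before it is completed fails the run):
1. the pin is out of the bore, hangs in the side notch and is let go (x of pin_collar in the frame of notch between -0.03 and 0.015 m and y of pin_collar in the frame of notch between -0.007 and 0.007 m and z of pin_collar in the frame of notch between -0.005 and 0.005 m and angle between pin's own z axis and vertical below 0.2 rad and contact force between the fingers and pin below 0.5 N), for 0.2 s.
2. the bar is slid fully open (value of joint bar above 0.375 m), for 0.1 s.
3. all cylinders stand upright in the rack, let go (angle between each of gas0, gas1, gas2's own x axis and vertical below 0.12 rad and height (world z) of gas0 between 0.061 and 0.077 m and x of gas0 in the frame of rack between -0.055 and 0 m and y of gas0 in the frame of rack between -0.2 and 0.26 m and contact force between the fingers and gas0 below 0.5 N and height (world z) of gas1 between 0.061 and 0.077 m and x of gas1 in the frame of rack between -0.055 and 0 m and y of gas1 in the frame of rack between -0.2 and 0.26 m and contact force between the fingers and gas1 below 0.5 N and height (world z) of gas2 between 0.061 and 0.077 m and x of gas2 in the frame of rack between -0.055 and 0 m and y of gas2 in the frame of rack between -0.2 and 0.26 m and contact force between the fingers and gas2 below 0.5 N), for 0.2 s.
At the end, for the whole second after the job is handed in: Every cylinder present stands on its foot on the bench (within 7 degrees), its axis within 55 mm of the back board, between the rack's ends; bar shut within 12 mm; pin hangs upright (11 degrees) in the notch, collar on the plate within 5 mm; all at rest and released (all of step 1 and all of step 3 and value of joint bar below 0.012 m and linear speed of each of gas0, gas1, gas2, pin below 0.02 m/s); the robot touches nothing.
It fails at once if the jar is knocked over (angle between jar's own z axis and vertical above 0.6 rad).
It fails at once if the cup is knocked over (angle between cup's own z axis and vertical above 0.6 rad).
Of gas0, gas1, gas2 only 2 to 3 are there at a start; the rules pass over those that are not, and their reading is None.
At some moment in a run one of gas0, gas1, gas2 may be knocked a few centimetres aside while the robot is not near it.
It also fails if it takes over 208 s, if anything falls off the work surface, if the arm or the gripper's body presses on something with over 40 N, if the wrist force passes 120 N, or if a joint passes its speed limit or range.

ROBOT

A 6-joint arm with a two-finger parallel gripper is mounted at the origin on the work surface. World frame = base frame: x ahead of the robot, y to its left, z up, the work surface at z = 0. Lengths are in m, angles in rad, forces in N, time in s.
With the tool pointing down it reaches from about 0.25 to 0.725 m from the base axis. Payload 4 kg.
Tool frame: the origin (TCP) lies on the centre line of the jaws, within the pads' length; the fingertips stand 17 mm ahead of it and the grasp point (between the pads) lies 2 mm behind it; z points along the fingers, y is the line along which they close (so a half turn about z gives the same grasp; the last joint's range is limited). The gripper opens to 85 mm and grips with 20 to 120 N. Pads are 22 mm wide; open, the fingers measure 114 mm over their backs; the gripper's body (76 mm by 85 mm) begins 54 mm behind the grasp point. The pads swing forward as they close: fully open they stand 13 mm farther back than shut.
Start: joints at [1.181, 0.241, 0.005, 1.335, 0, 1.571], TCP at [0.19, 0.462, 0.248] pointing down, gripper open.
Joint ranges: [-2.72, 2.72], [-1.05, 1.87], [-1.09, 1.28], [-1.99, 2.15], [-1.42, 1.44], [-3.14, 3.14]. Speed limits (rad/s): [2.79, 2.79, 3.14, 3.14, 3.14, 3.14].

INTERFACE

Orientations are given as a unit quaternion [x, y, z, w].
In Python, from workcell import bot, camera, get_calibration gives the robot as it stands.
- The arm moves only by the tool apply_moves, never from a script. Its argument "steps" is a list of rows, each a list of 3 entries, a list of its own where there are three numbers: the shift along the tool's x, y, z as a fraction of full scale, then the turn, a rotation vector about the tool's x, y, z as a fraction of full scale, then the opening, from 0 (shut) to 1 (fully open). A call has exactly 8 rows; each row shifts and turns the commanded pose from where the row before left it, along the tool's axes as they then stand; what a row does not reach is not made up. Full scale, the value 1, is 20 cm for a shift and pi rad for a turn. A row lasts 1/12 s, in which the tool goes at most 41.7 mm and 7.16 degrees, less where a joint would pass 70% of its speed; a pose out of reach is approached as far as the arm can. A call with a number of a shift or a turn outside -1 to 1 is refused whole. A call with a gripper value outside its range is refused whole. The fingers move at their own pace and stop on an object; the grip force is fixed at half the most. Time passes only in rows, so rows that do not move let the fingers close, or fill a call up. It gives the time, the measured TCP pose, the force, the opening and the grip force at its end, in the units of the state.
- bot.get_obs(): the state, without advancing time (a new reading comes with each control period).
- camera(name): name is "scene" or "top"; returns (picture, depth): 384x512x3 uint8, red, green, blue; 384x512 float32, m along the optical axis (not along the pixel's ray), 0 where there is no reading.
- get_calibration(name): a dict with "fov_y" (degrees; the focal length in pixels is half the picture's height over the tangent of half this angle, whatever the lens; pixels are square), "cx", "cy" (the principal point, pixels), "rvec" (rotation vector, rad) and "tvec" (3), from world to camera coordinates, as OpenCV has them. Camera axes: x right, y down, z forward; pixel columns grow to the right and rows downward; lengths in m; the calibration is good to about 2 mm. A picture is of the moment at which its call begins. get_calibration takes no time and is no camera call.
- bot.job_done(): hands the job in; it is judged then, once.
The state is a dict: "clock": time; "joint_pos": joint angles; "joint_vel": joint speeds; "tau": joint torques, N m; "eef_pos": TCP position; "tool_rot": TCP orientation; "ft_force": force on the tool from outside, world axes, zero at the start; "ft_torque": the same for the moment, N m; "grip_width": finger opening in m; "grasp_force": force on a finger pad.
Only numpy, scipy, OpenCV 4.12 (cv2) and the standard library are available. Lean on these libraries where they do the work, as an engineer would, in place of code of your own. Each camera call takes 0.05 s, during which the arm holds its last target. There are 200 camera calls.

## Working session

There is one attempt and no reset: what is moved stays moved. The work goes in short steps, Python scripts to look and compute and a tool call to move; the robot and the scene stay as the last step left them, time stands still between calls to the robot, and variables do not carry over. Pictures are saved under pics/ and viewed, at most 14 in all, crops included, and the job is handed in when it is done.

Besides the shell and the picture viewer there is one more tool, called after "Request:" as name([rows], argument=value, ...), one row to a line, values as JSON. apply_moves: Moves the arm, as the interface text tells. Its arguments: {"type":"object","properties":{"steps":{"type":"array"}},"required":["steps"]}

```bash
mkdir -p pics; ls
cat > h.py <<'E'
import numpy as np, cv2
from workcell import bot, camera, get_calibration
from scipy.spatial.transform import Rotation as R
def cal(n):
    c=get_calibration(n); f=192/np.tan(np.radians(c['fov_y'])/2)
    return f,c['cx'],c['cy'],R.from_rotvec(c['rvec']).as_matrix(),np.array(c['tvec'])
def ray(n,u,v,z):
    f,cx,cy,M,t=cal(n); d=M.T@np.array([(u-cx)/f,(v-cy)/f,1]); o=-M.T@t
    return o+d*(z-o[2])/d[2]
def cloud(n,D):
    f,cx,cy,M,t=cal(n); v,u=np.mgrid[:384,:512]
    P=np.stack([(u-cx)/f*D,(v-cy)/f*D,D],-1)
    return (P-t)@M
def save(n,a): cv2.imwrite('pics/'+n+'.png',cv2.cvtColor(a,cv2.COLOR_RGB2BGR))
def st():
    o=bot.get_obs(); print(round(o['clock'],2),np.round(o['eef_pos'],4),np.round(R.from_quat(o['tool_rot']).as_matrix(),3).tolist(),np.round(o['ft_force'],1),round(o['grip_width'],4),round(o['grasp_force'],1),np.round(o['joint_pos'],2))
E
python3 - <<'E'
from h import *
for n in('scene','top'):
    p,d=camera(n); save(n+'0',p); np.savez('/tmp/'+n,p=p,d=d); print(n,[np.round(x,3).tolist() if hasattr(x,'shape') else x for x in cal(n)], get_calibration(n).keys())
st()
E
```

```text
pics
scene [427.235, 256.884234934057, 185.68911088207955, [[0.783, 0.621, 0.024], [0.376, -0.443, -0.814], [-0.495, 0.646, -0.581]], [-0.442, -0.146, 1.573]] dict_keys(['fov_y', 'cx', 'cy', 'rvec', 'tvec'])
top [429.0, 259.28246487136965, 202.91016010178026, [[0.029, -1.0, 0.01], [-0.99, -0.03, -0.137], [0.137, -0.006, -0.991]], [-0.04, 0.612, 1.498]] dict_keys(['fov_y', 'cx', 'cy', 'rvec', 'tvec'])
0.1 [0.1898 0.462  0.2475] [[-0.925, 0.38, -0.001], [0.38, 0.925, -0.002], [0.0, -0.002, -1.0]] [ 0.3  0.8 -0.2] 0.0852 0.0 [1.18 0.24 0.   1.34 0.   1.57]
```

View pics/scene0.png

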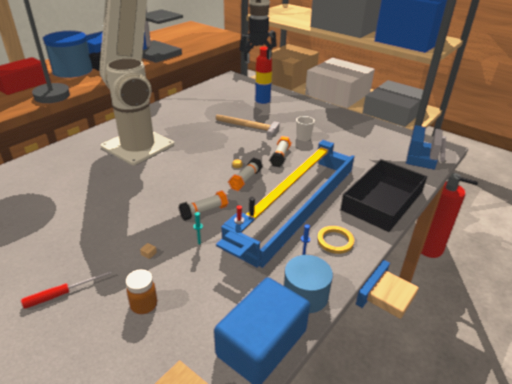

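View pics/top0.png

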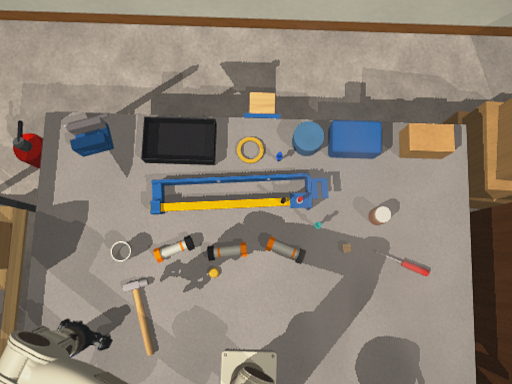

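The top view shows the rack at rows 175–215 with the notch plate at about (320,188). Three pin-like things: red with steel shank at (299,199) in the plate, teal at (317,225) and blue at (279,156), both standing loose. The red one in the bore fits. The cylinders are at (174,250), (227,251) and (285,248). Next I'll confirm the pin in a crop and measure.

Run:
```python
from h import *
T=np.load('/tmp/top.npz');S=np.load('/tmp/scene.npz')
a=cv2.resize(T['p'][165:265,140:345],None,fx=3.8,fy=3.8,interpolation=cv2.INTER_CUBIC)
b=cv2.resize(S['p'][130:265,170:365],None,fx=1.6,fy=1.6,interpolation=cv2.INTER_CUBIC)
c=np.zeros((a.shape[0]+b.shape[0],a.shape[1],3),np.uint8);c[:a.shape[0]]=a;c[a.shape[0]:,:b.shape[1]]=b
save('crop1',c)
P=cloud('top',T['d']); hsv=cv2.cvtColor(T['p'],cv2.COLOR_RGB2HSV)
print('bench z',P[300,200],P[230,380])
def mask(lo,hi): return cv2.inRange(hsv,lo,hi)
for nm,m in(('blue',mask((105,120,50),(125,255,255))),('yellow',mask((20,150,120),(32,255,255))),('orange',mask((5,140,120),(17,255,255))),('red',mask((0,150,100),(4,255,255))|mask((172,150,100),(180,255,255)))):
    n,l,s,c=cv2.connectedComponentsWithStats(m)
    for i in range(1,n):
        x,y,w,h,A=s[i]
        if A<8 or not(150<y<300) : continue
        q=P[l==i]; print(nm,s[i].tolist(),np.round(c[i],1),np.round(np.median(q,0),3),np.round([q[:,2].min(),q[:,2].max()],3))
```

```text
bench z [0.26287233 0.17886597 0.00171636] [ 0.53249063 -0.46929527 -0.00457832]
blue [276, 152, 7, 9, 41] [279. 156.] [ 0.78  -0.087  0.068] [0.004 0.111]
blue [150, 173, 177, 41, 1662] [239.  186.9] [0.681 0.035 0.06 ] [0.    1.568]
yellow [161, 197, 129, 15, 1060] [223.3 204. ] [0.602 0.106 0.066] [-0.005  1.568]
yellow [209, 268, 10, 9, 73] [213.5 272.3] [0.363 0.132 0.018] [-0.001  0.028]
orange [414, 156, 18, 2, 25] [423.1 156.7] [ 0.809 -0.629  0.013] [-0.001  0.035]
orange [266, 236, 10, 15, 82] [270.1 243.1] [ 0.471 -0.064  0.043] [0.002 1.568]
orange [179, 241, 3, 5, 9] [180. 243.] [0.462 0.254 0.036] [0.028 0.042]
orange [240, 242, 7, 15, 87] [243.2 248.9] [0.447 0.03  0.042] [-0.006  1.568]
orange [181, 246, 3, 5, 10] [182.1 248.2] [0.445 0.248 0.033] [-0.004  0.039]
orange [217, 247, 3, 10, 22] [218.3 251.4] [0.438 0.119 0.036] [0.029 0.044]
orange [153, 248, 7, 6, 20] [156.3 250. ] [0.435 0.337 0.041] [0.003 0.049]
orange [291, 249, 5, 9, 21] [293.2 253.1] [ 0.438 -0.148  0.036] [-0.003  0.046]
orange [155, 257, 9, 6, 33] [159.3 259.4] [0.403 0.324 0.035] [-0.005  0.048]
red [298, 197, 5, 5, 16] [299.9 198.6] [ 0.621 -0.16   0.125] [0.087 0.14 ]
red [402, 262, 27, 14, 130] [416.3 268.8] [ 0.395 -0.593  0.024] [0.008 0.034]
```

View pics/crop1.png

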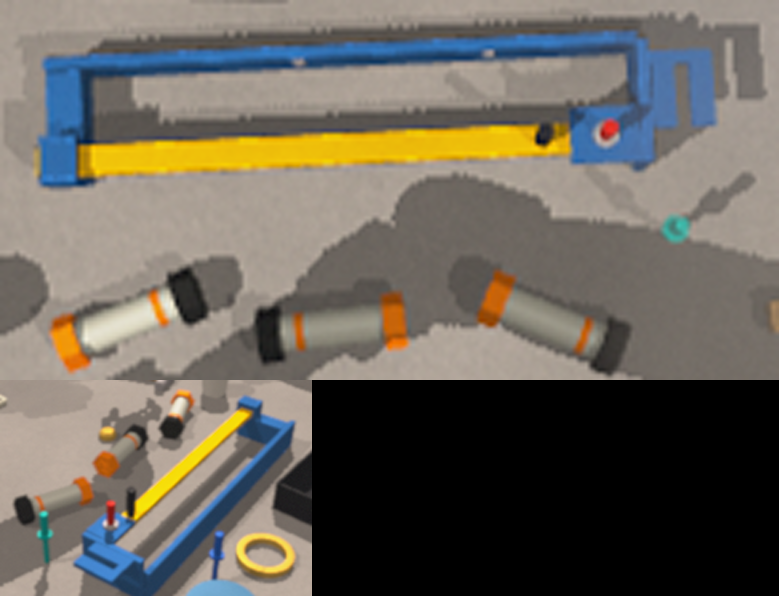

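The crop confirms the red-handled pin with a pale steel collar, seated in the bore plate at crop (607,130). The notch slot is at crop (684,62–125) and the knob at (543,133). Cylinder boots are at crop (187,295), (270,334) and (609,347).

```bash
cat >> h.py <<'E'
def delta(pos,Rm,show=True):
    o=bot.get_obs(); C=R.from_quat(o['tool_rot']).as_matrix(); 
    print('shift',np.round(C.T@(np.array(pos)-o['eef_pos'])/.2,3),'turn',np.round(R.from_matrix(C.T@Rm).as_rotvec()/np.pi,4))
def tool(a,lean,foot=True):
    # approach leaning 'lean' rad from down toward -a; tool x along +a side
    a=np.array([a[0],a[1],0.])/np.hypot(*a[:2]); z=np.array([0,0,-np.cos(lean)])-a*np.sin(lean)
    x=a*np.cos(lean)-np.array([0,0,np.sin(lean)]); return np.stack([x,np.cross(z,x),z],1)
E
python3 - <<'E'
from h import *
T=np.load('/tmp/top.npz');S=np.load('/tmp/scene.npz')
cr=lambda x,y,z:np.round(ray('top',140+x/3.8-.37,165+y/3.8-.37,z),4)
for n,x,y,z in(('pin top',609,128,.13),('collar',606,131,.086),('knobtop',544,132,.122),('slot end',684,62,.083),('slot open',684,125,.083),('notchplate L',653,125,.083),('notchplate R',715,125,.083),('lockplate L',571,163,.083),('cheek R',653,163,.083),('boardL',98,71,.06),('boardR',628,44,.06),
 ('Cb',187,295,.035),('Cg',71,341,.035),('Bb',270,334,.035),('Bg',394,321,.035),('Ab',609,347,.035),('Ag',496,298,.035)): print(n,cr(x,y,z))
# bar edges fit
hsv=cv2.cvtColor(T['p'],cv2.COLOR_RGB2HSV);m=cv2.inRange(hsv,(20,150,120),(32,255,255))
us=np.arange(170,280); c=np.array([np.nonzero(m[190:220,u])[0].mean()+190 for u in us])
k=np.polyfit(us,c,1); A=ray('top',170,np.polyval(k,170),.067);B=ray('top',280,np.polyval(k,280),.067);d=A-B
print('bar',A,B,'yaw deg',np.degrees(np.arctan2(-d[0],d[1])))
# scene stereo check of pin: red top
hs=cv2.cvtColor(S['p'],cv2.COLOR_RGB2HSV); mm=cv2.inRange(hs,(0,150,100),(5,255,255))|cv2.inRange(hs,(172,150,100),(180,255,255)); mm[:195]=0;mm[235:]=0;mm[:,:230]=0;mm[:,250:]=0
v,u=np.nonzero(mm);print('red scene',u.mean(),v.min(),v.max(),ray('scene',u.mean(),v.mean(),.109))
a=cv2.resize(S['p'][195:262,215:285],None,fx=8,fy=8,interpolation=cv2.INTER_CUBIC);save('crop2',a)
E
```

```text
pin top [ 0.6209 -0.1591  0.13  ]
collar [ 0.6248 -0.1608  0.086 ]
knobtop [ 0.6168 -0.1016  0.122 ]
slot end [ 0.6921 -0.2324  0.083 ]
slot open [ 0.633 -0.233  0.083]
notchplate L [ 0.6321 -0.2044  0.083 ]
notchplate R [ 0.6338 -0.2616  0.083 ]
lockplate L [ 0.5945 -0.1294  0.083 ]
cheek R [ 0.5968 -0.2048  0.083 ]
boardL [0.6712 0.3141 0.06  ]
boardR [ 0.7122 -0.1828  0.06  ]
Cb [0.4655 0.2239 0.035 ]
Cg [0.4197 0.3296 0.035 ]
Bb [0.4315 0.1448 0.035 ]
Bg [0.4469 0.0296 0.035 ]
Ab [ 0.4286 -0.1719  0.035 ]
Ag [ 0.4711 -0.0652  0.035 ]
bar [0.58784723 0.29160556 0.067     ] [ 0.61749019 -0.09526487  0.067     ] yaw deg 4.381582852336716
red scene 238.83018867924528 205 219 [ 0.62083907 -0.15098533  0.109     ]
```

View pics/crop2.png

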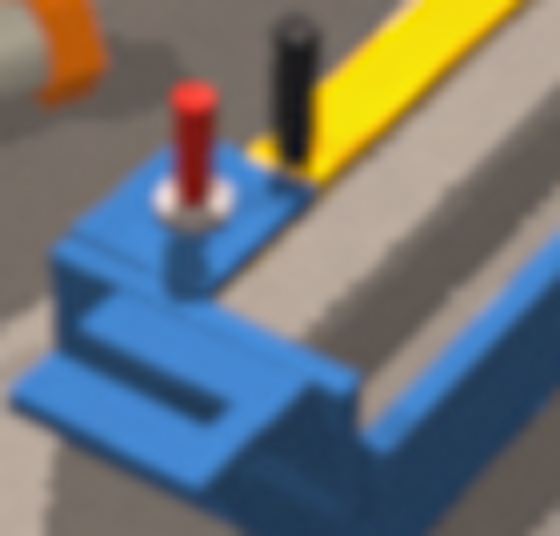

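Run:
```python
from h import *
T=np.load('/tmp/top.npz');S=np.load('/tmp/scene.npz')
def tri(a,b):
    A=[];y=[]
    for n,(u,v) in(('top',a),('scene',b)):
        f,cx,cy,M,t=cal(n); K=np.array([[f,0,cx],[0,f,cy],[0,0,1]])@np.c_[M,t]
        A+= [u*K[2]-K[0],v*K[2]-K[1]]
    A=np.array(A); return np.round(np.linalg.lstsq(A[:,:3],-A[:,3],rcond=None)[0],4)
t=lambda x,y:(140+x/3.8-.37,165+y/3.8-.37); s=lambda x,y:(215+x/8-.44,195+y/8-.44)
print('pintop',tri(t(609,128),s(194,95)));print('collar',tri(t(606,131),s(193,200)));print('knob',tri(t(544,132),s(297,30)))
print('slot end',tri(t(684,62),s(212,412)),'plate right far',tri(t(713,50),s(195,488)),'plate right front',tri(t(716,125),s(15,400)),'cheek front R',tri(t(653,163),s(58,258)))
for n,x in(('top',T),('scene',S)):
    P=cloud(n,x['d'])
    if n=='top': print('notchplate',np.median(P[188:196,313:317].reshape(-1,3),0),np.median(P[188:196,323:326].reshape(-1,3),0),'lock',np.median(P[199:206,292:296].reshape(-1,3),0))
    else: print('notch scene',np.median(P[240:243,237:241].reshape(-1,3),0),'lock',np.median(P[222:226,228:233].reshape(-1,3),0), 'lock2',np.median(P[219:221,230:234].reshape(-1,3),0))
```

```text
pintop [ 0.6229 -0.1575  0.1293]
collar [ 0.6255 -0.1595  0.0886]
knob [ 0.619  -0.1001  0.12  ]
slot end [ 0.6928 -0.2304  0.0873] plate right far [ 0.7066 -0.2568  0.0842] plate right front [ 0.6371 -0.2604  0.0802] cheek front R [ 0.6008 -0.2022  0.0783]
notchplate [ 0.65353074 -0.21460792  0.08266942] [ 0.6551765  -0.24832926  0.08286991] lock [ 0.61475808 -0.14172367  0.08273316]
notch scene [ 0.6764496  -0.21815634  0.08524553] lock [ 0.61685414 -0.1815323   0.084641  ] lock2 [ 0.60776272 -0.16684294  0.08447468]
```

Request:
apply_moves([
  [[0,0,0],[0,0,0.039],1],
  [[0,0,0],[0,0,0.039],1],
  [[0,0,0],[0,0,0.039],1],
  [[0,0,0],[0,0,0.039],1],
  [[0,0,0],[0,0,0.039],1],
  [[0,0,0],[0,0,0.039],1],
  [[0,0,0],[0,0,0.039],1],
  [[0,0,0],[0,0,0.039],1],
])

```text
clock: 0.77
eef_pos: [0.1899, 0.4622, 0.2478]
tool_rot: [0.635, 0.773, -0.001, 0.0]
ft_force: [0.0, -0.1, 0.1]
grip_width: 0.0854
grasp_force: 0.0
```

Request:
apply_moves([
  [[0,0,0],[0,0,0.039],1],
  [[-0.163,0.096,0],[0,0,0],1],
  [[-0.163,0.096,0],[0,0,0],1],
  [[-0.163,0.096,0],[0,0,0],1],
  [[-0.163,0.096,0],[0,0,0],1],
  [[-0.163,0.096,0],[0,0,0],1],
  [[-0.163,0.096,0],[0,0,0],1],
  [[-0.163,0.096,0],[0,0,0],1],
])

```text
clock: 1.43
eef_pos: [0.3422, 0.2437, 0.248]
tool_rot: [0.679, 0.734, -0.0, -0.0]
ft_force: [0.8, 1.2, 0.2]
grip_width: 0.0857
grasp_force: 0.0
```

Request:
apply_moves([
  [[-0.163,0.096,0],[0,0,0],1],
  [[-0.163,0.096,0],[0,0,0],1],
  [[-0.163,0.096,0],[0,0,0],1],
  [[-0.163,0.096,0],[0,0,0],1],
  [[-0.163,0.096,0],[0,0,0],1],
  [[-0.163,0.096,0],[0,0,0],1],
  [[-0.163,0.096,0],[0,0,0],1],
  [[-0.163,0.096,0],[0,0,0],1],
])

```text
clock: 2.1
eef_pos: [0.5158, -0.0043, 0.2479]
tool_rot: [0.679, 0.734, -0.0, -0.0]
ft_force: [0.6, 0.9, 0.2]
grip_width: 0.0854
grasp_force: 0.0
```

Run:
```python
from h import *
st(); a=np.radians(94.4); delta((.624,-.159,.16),tool((np.cos(a),np.sin(a)),0))
```

```text
2.1 [ 0.5158 -0.0043  0.2479] [[-0.078, 0.997, -0.001], [0.997, 0.078, 0.0], [0.0, -0.001, -1.0]] [0.6 0.9 0.2] 0.0854 0.0 [-0.01  0.27  0.05  1.35  0.    1.48]
shift [-0.813  0.48   0.439] turn [-0.0003 -0.0001  0.0004]
```

Request:
apply_moves([
  [[-0.163,0.096,0],[0,0,0],1],
  [[-0.163,0.096,0],[0,0,0],1],
  [[-0.163,0.096,0],[0,0,0],1],
  [[-0.163,0.096,0.05],[0,0,0],0.8],
  [[-0.163,0.096,0.09],[0,0,0],0.6],
  [[0,0,0.1],[0,0,0],0.5],
  [[0,0,0.1],[0,0,0],0.5],
  [[0,0,0],[0,0,0],0.5],
])

```text
clock: 2.77
eef_pos: [0.6208, -0.1575, 0.1739]
tool_rot: [0.679, 0.734, -0.003, -0.005]
ft_force: [-0.5, 0.6, -1.1]
grip_width: 0.043
grasp_force: 0.0
```

Run:
```python
from h import *
st(); a=np.radians(94.4); delta((.624,-.159,.11),tool((np.cos(a),np.sin(a)),0))
p,d=camera('scene'); save('grasp1',cv2.resize(p[130:280,160:330],None,fx=3.5,fy=3.5,interpolation=cv2.INTER_CUBIC))
```

```text
2.77 [ 0.6208 -0.1575  0.1739] [[-0.077, 0.997, -0.011], [0.997, 0.077, 0.003], [0.004, -0.01, -1.0]] [-0.5  0.6 -1.1] 0.043 0.0 [-0.25  0.57  0.3   1.32  0.    1.25]
shift [-0.01   0.019  0.319] turn [-0.0033 -0.0012 -0.    ]
```

View pics/grasp1.png

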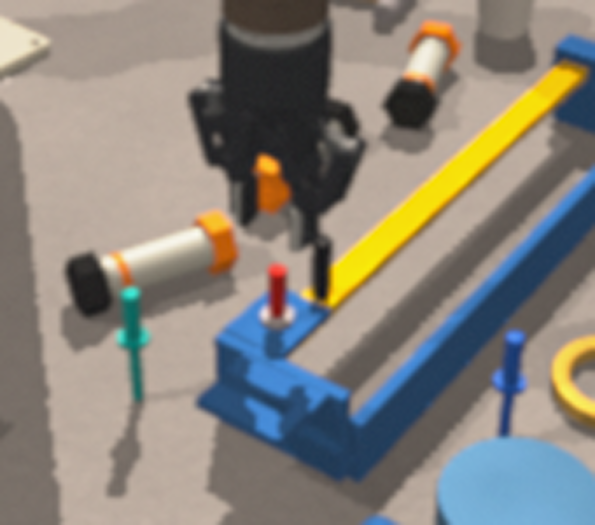

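The gripper is centred above the red pin: fingers at crop (245,210) and (300,235), pin at (277,270). Descending to close on it.

Request:
apply_moves([
  [[-0.005,0.008,0.1],[0,0,0],0.5],
  [[0,0.005,0.1],[0,0,0],0.5],
  [[0,0,0.08],[0,0,0],0.5],
  [[0,0,0.035],[0,0,0],0.5],
  [[0,0,0],[0,0,0],0.5],
  [[0,0,0],[0,0,0],0],
  [[0,0,0],[0,0,0],0],
  [[0,0,0],[0,0,0],0],
])

```text
clock: 3.48
eef_pos: [0.627, -0.1583, 0.1195]
tool_rot: [0.679, 0.734, 0.0, 0.001]
ft_force: [-2.1, -0.5, 1.9]
grip_width: 0.0124
grasp_force: 58.4
```

Request:
apply_moves([
  [[0,0,0],[0,0,0],0],
  [[0,0,0],[0,0,0],0],
  [[0,0,0],[0,0,0],0],
  [[0,0,0],[0,0,0],0],
  [[0,0,-0.03],[0,0,0],0],
  [[0,0,-0.03],[0,0,0],0],
  [[0,0,-0.03],[0,0,0],0],
  [[0,0,-0.03],[0,0,0],0],
])

```text
clock: 4.15
eef_pos: [0.6265, -0.1581, 0.142]
tool_rot: [0.679, 0.734, 0.0, 0.0]
ft_force: [0.4, -0.1, -0.8]
grip_width: 0.0121
grasp_force: 58.4
```

Run:
```python
from h import *
st()
```

```text
4.15 [ 0.6265 -0.1581  0.142 ] [[-0.078, 0.997, 0.0], [0.997, 0.078, -0.0], [-0.0, 0.0, -1.0]] [ 0.4 -0.1 -0.8] 0.0121 58.4 [-0.25  0.59  0.25  1.24  0.    1.25]
```

Request:
apply_moves([
  [[0,0,-0.08],[0,0,0],0],
  [[0,0,-0.08],[0,0,0],0],
  [[0,0,-0.1],[0,0,0],0],
  [[0,0,0],[0,0,0],0],
  [[-0.13,0.056,0],[0,0,0],0],
  [[-0.13,0.056,0],[0,0,0],0],
  [[-0.12,0.056,0],[0,0,0],0],
  [[0,0,0],[0,0,0],0],
])

```text
clock: 4.82
eef_pos: [0.6668, -0.2357, 0.191]
tool_rot: [0.68, 0.733, -0.001, 0.001]
ft_force: [-0.7, 0.2, -1.8]
grip_width: 0.0119
grasp_force: 58.6
```

Run:
```python
from h import *
st()
p,d=camera('scene'); q,d2=camera('top'); a=cv2.resize(p[165:265,185:285],None,fx=4,fy=4,interpolation=cv2.INTER_CUBIC);b=cv2.resize(q[150:250,270:370],None,fx=4,fy=4,interpolation=cv2.INTER_CUBIC)
save('notch1',np.hstack([a,b]))
f,cx,cy,M,t=cal('scene')
# project pin axis for expected pos & slot centreline
o=bot.get_obs()['eef_pos']
for X in ([o[0],o[1]-.0012,o[2]-.0965],[.6925,-.231,.083],[.633,-.2355,.083]):
    c=M@np.array(X)+t; u,v=f*c[0]/c[2]+cx,f*c[1]/c[2]+cy; print(np.round(X,4),'crop',round((u+.5-185)*4),round((v+.5-165)*4))
```

```text
4.82 [ 0.6668 -0.2357  0.191 ] [[-0.074, 0.997, -0.0], [0.997, 0.074, -0.002], [-0.002, -0.0, -1.0]] [-0.7  0.2 -1.8] 0.0119 58.6 [-0.34  0.7   0.58  1.45 -0.    1.16]
[ 0.6655 -0.2332  0.0949] crop 186 300
[ 0.6925 -0.231   0.083 ] crop 222 332
[ 0.633  -0.2355  0.083 ] crop 144 293
```

View pics/notch1.png

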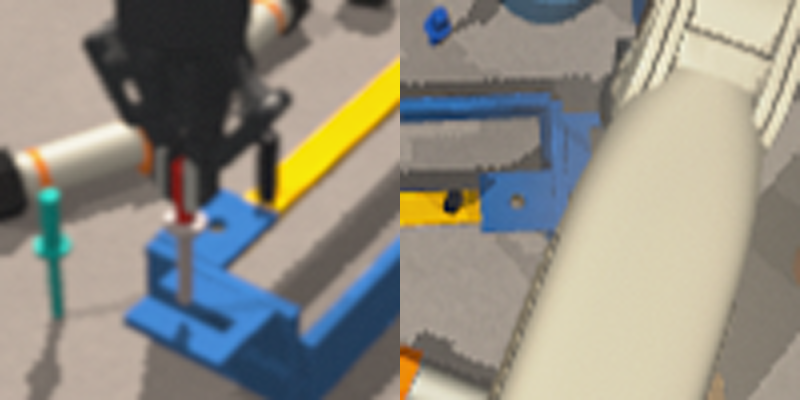

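Run:
```python
from h import *
st()
b=ray('top',270+117/4-.37,150+202/4-.37,.083);print('bore',b)
T=np.load('/tmp/top.npz')['p'].astype(float)
# slot: per-row blue-dominance profile near cols 312..330
for r in range(183,197,1):
    w=T[r,310:332,2]-T[r,310:332,0]; print(r,w.astype(int))
f,cx,cy,M,t=cal('scene')
for X in ([.6655,-.2332,.083],[.6655,-.2332,.0945]):
    c=M@np.array(X)+t; print(f*c[0]/c[2]+cx,f*c[1]/c[2]+cy)
p,_=camera('scene'); np.save('/tmp/s2.npy',p)
w=p[228:252,225:245].astype(int); print((w[...,2]-w[...,0]))
```

```text
4.92 [ 0.6655 -0.232   0.1914] [[-0.077, 0.997, -0.002], [0.997, 0.077, 0.001], [0.001, -0.002, -1.0]] [ 0.6  0.1 -1.7] 0.0122 58.6 [-0.34  0.7   0.57  1.45  0.    1.16]
bore [ 0.62155976 -0.16038543  0.083     ]
183 [ 94  64  92  90  90  88  80  25 -15 -14  -1  64  87  86  85  84  82  48
 -15 -11 -11 -19]
184 [ 97  66  92  88  87  88  79  27 -14 -13  -1  61  86  84  83  85  83  49
 -16 -12 -11 -18]
185 [100  61  90  88  88  87  82  40 -14 -13  -1  56  87  82  81  83  84  60
 -16 -10 -12 -19]
186 [ 93  57  93  88  87  86  82  50 -16 -11  -6  45  87  81  82  82  84  67
 -18  -9 -10 -16]
187 [ 88  64  89  88  87  87  84  49 -15 -12  -7  41  86  83  82  80  83  66
 -18 -12  -9 -13]
188 [ 88  66  90  89  87  88  87  62 -16 -12  -6  40  86  82  82  82  83  65
 -17 -12 -10 -11]
189 [ 86  59  90  88  88  89  89  70 -17 -12  -7  37  87  82  81  79  82  68
  -4 -13 -10 -12]
190 [ 88  67  90  88  87  87  87  71 -19 -13  -7  33  87  81  79  79  82  70
   4 -12 -11 -15]
191 [ 93  81  89  88  86  85  87  68 -19 -14 -10  27  85  81  79  79  83  65
  -1 -19 -17 -19]
192 [ 70  73  89  87  86  82  84
[... 1858 characters left out ...]
 125 135
  141 145]
 [144 143 144 144 142 133 121 109  95  78  64  55  53  52  61  75  92 108
  128 140]
 [143 143 143 143 136 120 108 117 124 113  93  75  60  52  54  57  64  80
  106 132]
 [143 142 142 139 121  94  84 100 125 135 128 112  92  73  58  53  60  86
  118 138]
 [138 141 142 136 111  82  75  88 122 140 142 137 129 114  93  78  88 116
  137 145]
 [118 131 139 133 107  80  74  86 121 140 144 144 143 138 130 122 126 138
  144 145]
 [ 84 101 114 109  91  77  74  87 122 141 144 144 144 144 143 141 143 144
  146 142]
 [ 53  70  79  78  73  72  77  96 126 143 144 144 143 144 146 145 145 146
  144 129]
 [ 18  36  51  60  64  69  79 109 134 146 145 144 144 144 144 146 146 144
  132 105]]
```

Both views say the pin is about 4 mm too far right of the slot axis: scene tip (231.4,238.6) against slot (231.4,241), and 73 mm from bore to slot in the top view. I'll shift left, then lower in.

Request:
apply_moves([
  [[0.019,0,0],[0,0,0],0],
  [[0,0,0],[0,0,0],0],
  [[0,0,0.05],[0,0,0],0],
  [[0,0,0.05],[0,0,0],0],
  [[0,0,0.03],[0,0,0],0],
  [[0,0,0],[0,0,0],0],
  [[0,0,0],[0,0,0],0],
  [[0,0,0],[0,0,0],0],
])

```text
clock: 5.63
eef_pos: [0.6654, -0.2273, 0.1672]
tool_rot: [0.679, 0.734, 0.0, -0.0]
ft_force: [0.7, -0.2, -1.2]
grip_width: 0.0124
grasp_force: 58.6
```

Run:
```python
from h import *
st()
p,d=camera('scene'); save('notch2',cv2.resize(p[185:265,195:275],None,fx=6,fy=6,interpolation=cv2.INTER_CUBIC))
```

```text
5.63 [ 0.6654 -0.2273  0.1672] [[-0.078, 0.997, -0.0], [0.997, 0.078, 0.0], [0.0, -0.0, -1.0]] [ 0.7 -0.2 -1.2] 0.0124 58.6 [-0.33  0.7   0.51  1.39  0.    1.16]
```

View pics/notch2.png

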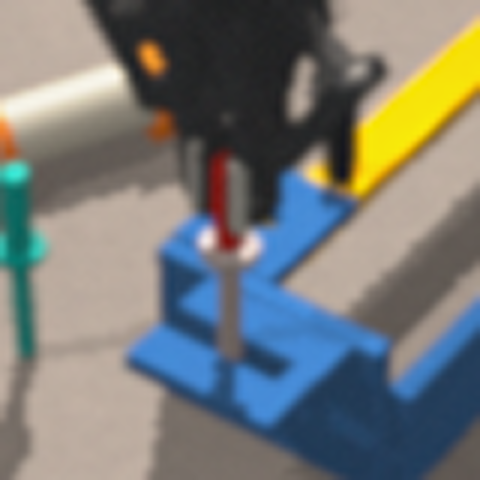

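The shank tip is in the slot at crop (230,360) and no force shows. Lowering fully.

Request:
apply_moves([
  [[0,0,0.06],[0,0,0],0],
  [[0,0,0.06],[0,0,0],0],
  [[0,0,0.06],[0,0,0],0],
  [[0,0,0.04],[0,0,0],0],
  [[0,0,0.01],[0,0,0],0],
  [[0,0,0],[0,0,0],0],
  [[0,0,0],[0,0,0],0],
  [[0,0,0],[0,0,0],0],
])

```text
clock: 6.35
eef_pos: [0.6662, -0.2276, 0.1226]
tool_rot: [0.679, 0.734, 0.0, 0.001]
ft_force: [0.1, -0.8, -1.2]
grip_width: 0.012
grasp_force: 58.6
```

Run:
```python
from h import *
st()
```

```text
6.35 [ 0.6662 -0.2276  0.1226] [[-0.078, 0.997, 0.002], [0.997, 0.078, -0.001], [-0.001, 0.002, -1.0]] [ 0.1 -0.8 -1.2] 0.012 58.6 [-0.33  0.72  0.44  1.29  0.    1.16]
```

Request:
apply_moves([
  [[0,0,0.008],[0,0,0],0],
  [[0,0,0.006],[0,0,0],0],
  [[0,0,0],[0,0,0],0],
  [[0,0,0],[0,0,0],0.5],
  [[0,0,0],[0,0,0],0.5],
  [[0,0,0],[0,0,0],0.5],
  [[0,0,0],[0,0,0],0.5],
  [[0,0,0],[0,0,0],0.5],
])

```text
clock: 7.02
eef_pos: [0.6655, -0.2274, 0.1185]
tool_rot: [0.679, 0.734, -0.0, -0.0]
ft_force: [-0.0, 0.0, 0.3]
grip_width: 0.0427
grasp_force: 0.0
```

Request:
apply_moves([
  [[0,0,-0.08],[0,0,0],0.5],
  [[0,0,-0.1],[0,0,0],0.5],
  [[0,0,-0.1],[0,0,0],0.5],
  [[0,0,-0.1],[0,0,0],0.5],
  [[0.12,-0.05,0],[0,0,0],0.5],
  [[0.18,-0.08,0],[0,0,0],0.5],
  [[0.17,-0.08,0],[0,0,0],0.5],
  [[0.17,-0.08,0],[0,0,0],0.5],
])

```text
clock: 7.68
eef_pos: [0.5967, -0.1034, 0.1945]
tool_rot: [0.679, 0.734, 0.0, 0.0]
ft_force: [0.5, 0.2, 1.4]
grip_width: 0.0427
grasp_force: 0.0
```

Run:
```python
from h import *
st(); a=np.radians(94.4); delta((.619,-.1,.110),tool((np.cos(a),np.sin(a)),0))
p,d=camera('scene'); save('after1',cv2.resize(p[130:280,160:330],None,fx=3.5,fy=3.5,interpolation=cv2.INTER_CUBIC))
```

```text
7.68 [ 0.5967 -0.1034  0.1945] [[-0.077, 0.997, 0.0], [0.997, 0.077, 0.0], [0.0, 0.0, -1.0]] [0.5 0.2 1.4] 0.0427 0.0 [-0.17  0.48  0.21  1.3   0.    1.32]
shift [0.009 0.112 0.423] turn [ 0.0001 -0.      0.0002]
```

View pics/after1.png

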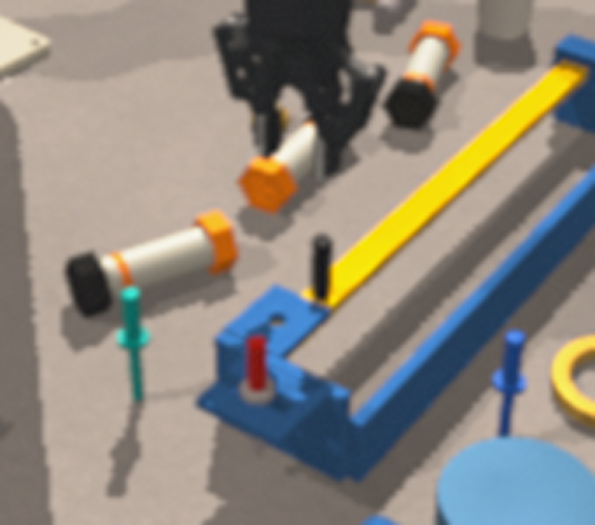

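The pin hangs upright in the notch at crop (257,365), and the bore at (278,318) is empty. Now the knob at crop (322,265).

Request:
apply_moves([
  [[0.015,0.06,0],[0,0,0],0.5],
  [[0,0.057,0],[0,0,0],0.5],
  [[0,0,0.1],[0,0,0],0.5],
  [[0,0,0.15],[0,0,0],0.5],
  [[0,0,0.12],[0,0,0],0.5],
  [[0,0,0.06],[0,0,0],0.5],
  [[0,0,0],[0,0,0],0.3],
  [[0,0,0],[0,0,0],0],
])

```text
clock: 8.4
eef_pos: [0.6204, -0.0996, 0.108]
tool_rot: [0.679, 0.734, -0.001, -0.001]
ft_force: [-0.2, -0.5, 0.8]
grip_width: 0.0198
grasp_force: 0.0
```

Request:
apply_moves([
  [[0,0,0],[0,0,0],0],
  [[0,0,0],[0,0,0],0],
  [[0,0,0],[0,0,0],0],
  [[0,0,0],[0,0,0],0],
  [[0.05,0,0],[0,0,0],0],
  [[0.1,0,0],[0,0,0],0],
  [[0.1,0,0],[0,0,0],0],
  [[0.05,0,0],[0,0,0],0],
])

```text
clock: 9.07
eef_pos: [0.6157, -0.0382, 0.1088]
tool_rot: [0.679, 0.735, -0.0, -0.0]
ft_force: [-2.3, -2.2, -3.6]
grip_width: 0.0142
grasp_force: 58.8
```

Run:
```python
from h import *
st()
```

```text
9.07 [ 0.6157 -0.0382  0.1088] [[-0.079, 0.997, -0.0], [0.997, 0.079, 0.0], [0.0, -0.0, -1.0]] [-2.3 -2.2 -3.6] 0.0142 58.8 [-0.06  0.56  0.11  1.12  0.    1.43]
```

Sliding. The remaining travel is about 0.34 m, or 1.7 units.

Request:
apply_moves([
  [[0.11,0,0],[0,0,0],0],
  [[0.12,0,0],[0,0,0],0],
  [[0.12,0,0],[0,0,0],0],
  [[0.12,0,0],[0,0,0],0],
  [[0.12,0,0],[0,0,0],0],
  [[0.12,0,0],[0,0,0],0],
  [[0.12,0,0],[0,0,0],0],
  [[0.12,0,0],[0,0,0],0],
])

```text
clock: 9.73
eef_pos: [0.6012, 0.1503, 0.1088]
tool_rot: [0.679, 0.734, -0.0, 0.001]
ft_force: [0.1, -2.7, -5.1]
grip_width: 0.0139
grasp_force: 58.8
```

Request:
apply_moves([
  [[0.12,0,0],[0,0,0],0],
  [[0.12,0,0],[0,0,0],0],
  [[0.12,0,0],[0,0,0],0],
  [[0.12,0,0],[0,0,0],0],
  [[0.12,0,0],[0,0,0],0],
  [[0.1,0,0],[0,0,0],0],
  [[0.05,0,0],[0,0,0],0],
  [[0,0,0],[0,0,0],0],
])

```text
clock: 10.4
eef_pos: [0.5897, 0.2992, 0.1089]
tool_rot: [0.678, 0.735, -0.001, 0.002]
ft_force: [0.0, -3.3, -4.2]
grip_width: 0.0146
grasp_force: 59.2
```

Run:
```python
from h import *
st()
```

```text
10.4 [0.5897 0.2992 0.1089] [[-0.08, 0.997, 0.002], [0.997, 0.08, -0.004], [-0.004, 0.001, -1.0]] [ 0.  -3.3 -4.2] 0.0146 59.2 [ 0.47  0.64  0.26  1.19 -0.    1.96]
```

The bar moved 0.400 m. Releasing, lifting, and starting the big turn for the first cylinder.

Request:
apply_moves([
  [[0,0,0],[0,0,0],0.6],
  [[0,0,0],[0,0,0],0.6],
  [[0,0,0],[0,0,0],0.6],
  [[0,0,-0.1],[0,0,0],0.8],
  [[0,0,-0.18],[0,0,0],1],
  [[0,0,-0.18],[0,0,0],1],
  [[0,0,-0.18],[0,0,0],1],
  [[0,0,-0.1],[0,0,0],1],
])

```text
clock: 11.07
eef_pos: [0.5911, 0.2998, 0.2631]
tool_rot: [0.679, 0.734, 0.004, 0.001]
ft_force: [0.0, 0.1, 0.4]
grip_width: 0.0853
grasp_force: 0.0
```

Request:
apply_moves([
  [[0,0,0],[0,0,-0.039],1],
  [[0,0,0],[0,0,-0.039],1],
  [[0,0,0],[0,0,-0.039],1],
  [[0,0,0],[0,0,-0.039],1],
  [[0,0,0],[0,0,-0.039],1],
  [[0,0,0],[0,0,-0.039],1],
  [[0,0,0],[0,0,-0.039],1],
  [[0,0,0],[0,0,-0.039],1],
])

```text
clock: 11.73
eef_pos: [0.59, 0.2993, 0.2578]
tool_rot: [0.251, 0.968, 0.001, 0.001]
ft_force: [-0.3, 0.2, -0.2]
grip_width: 0.0854
grasp_force: 0.0
```

Request:
apply_moves([
  [[0,0,0],[0,0,-0.039],1],
  [[0,0,0],[0,0,-0.039],1],
  [[0,0,0],[0,0,-0.039],1],
  [[0,0,0],[0,0,-0.039],1],
  [[0,0,0],[0,0,-0.039],1],
  [[0,0,0],[0,0,-0.039],1],
  [[0,0,0],[0,0,-0.039],1],
  [[0,0,0],[0,0,-0.039],1],
])

```text
clock: 12.4
eef_pos: [0.59, 0.2993, 0.2578]
tool_rot: [-0.235, 0.972, 0.001, 0.001]
ft_force: [0.3, 1.0, -0.4]
grip_width: 0.0857
grasp_force: 0.0
```

```bash
cat >> h.py <<'E'
def cyls(p,D,n='top',area=None):
    hsv=cv2.cvtColor(p,cv2.COLOR_RGB2HSV); P=cloud(n,D)
    return hsv,P
E
python3 - <<'E'
from h import *
st()
p,d=camera('top'); np.savez('/tmp/top2',p=p,d=d); save('top2',cv2.resize(p[160:310,130:360],None,fx=3.4,fy=3.4,interpolation=cv2.INTER_CUBIC))
E
```

```text
12.4 [0.59   0.2993 0.2578] [[-0.89, -0.456, 0.002], [-0.456, 0.89, 0.002], [-0.003, 0.001, -1.0]] [ 0.3  1.  -0.4] 0.0857 0.0 [ 0.47  0.58  0.54  1.53  0.   -0.  ]
```

View pics/top2.png

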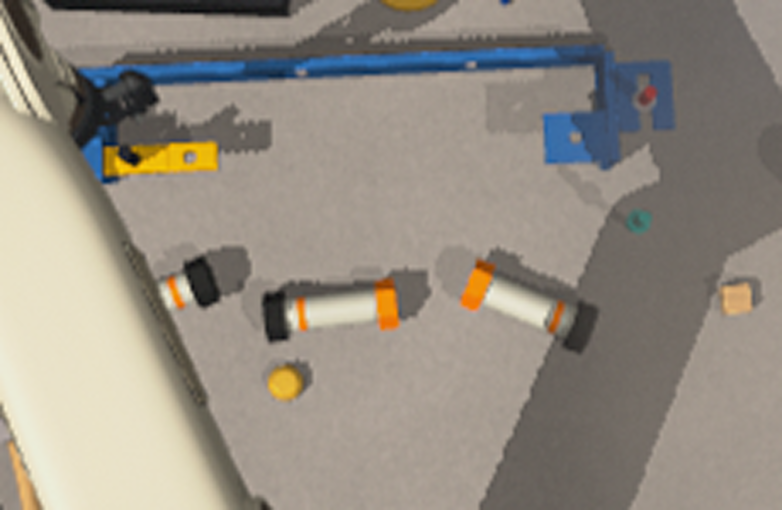

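A's guard is at crop (478,285) and its boot at (580,327), unchanged; B is unchanged too. C is partly hidden by the arm. Working out the grasp of A.

```bash
cat >> h.py <<'E'
F=np.diag([-1,-1,1.])
def tgt(a,lean): return tool(a,lean)@F
E
python3 - <<'E'
from h import *
Rt=tgt((.37,.93),np.radians(25)); o=bot.get_obs(); C=R.from_quat(o['tool_rot']).as_matrix()
delta(o['eef_pos'],Rt)
for z in(.13,.025): print(np.round(Rt.T@(np.array([.456,-.112,z])-o['eef_pos'])/.2,3))
E
```

```text
shift [0. 0. 0.] turn [ 0.0495  0.1337 -0.2239]
[ 1.686 -0.138  1.491]
[ 1.464 -0.138  1.967]
```

Request:
apply_moves([
  [[0,0,0],[0.0071,0.0191,-0.032],1],
  [[0,0,0],[0.0071,0.0191,-0.032],1],
  [[0,0,0],[0.0071,0.0191,-0.032],1],
  [[0,0,0],[0.0071,0.0191,-0.032],1],
  [[0,0,0],[0.0071,0.0191,-0.032],1],
  [[0,0,0],[0.0071,0.0191,-0.032],1],
  [[0,0,0],[0.0071,0.0191,-0.032],1],
  [[0,0,0],[0,0,0],1],
])

```text
clock: 13.12
eef_pos: [0.5872, 0.2999, 0.2508]
tool_rot: [-0.546, 0.81, -0.121, -0.179]
ft_force: [0.5, 0.6, -1.0]
grip_width: 0.0855
grasp_force: 0.0
```

Request:
apply_moves([
  [[0.14,-0.0115,0.124],[0,0,0],1],
  [[0.14,-0.0115,0.124],[0,0,0],1],
  [[0.14,-0.0115,0.124],[0,0,0],1],
  [[0.14,-0.0115,0.124],[0,0,0],1],
  [[0.14,-0.0115,0.124],[0,0,0],1],
  [[0.14,-0.0115,0.124],[0,0,0],1],
  [[0.14,-0.0115,0.124],[0,0,0],1],
  [[0.14,-0.0115,0.124],[0,0,0],1],
])

```text
clock: 13.78
eef_pos: [0.502, 0.0401, 0.1757]
tool_rot: [-0.543, 0.812, -0.121, -0.177]
ft_force: [1.0, 0.5, 0.4]
grip_width: 0.085
grasp_force: 0.0
```

Request:
apply_moves([
  [[0.14,-0.0115,0.124],[0,0,0],1],
  [[0.14,-0.0115,0.124],[0,0,0],1],
  [[0.14,-0.0115,0.124],[0,0,0],1],
  [[0.14,-0.0115,0.124],[0,0,0],1],
  [[0,0,0],[0,0,0],1],
  [[0,0,0],[0,0,0],1],
  [[0,0,0],[0,0,0],1],
  [[0,0,0],[0,0,0],1],
])

```text
clock: 14.45
eef_pos: [0.4589, -0.0936, 0.1332]
tool_rot: [-0.544, 0.811, -0.122, -0.177]
ft_force: [0.4, 0.8, 0.4]
grip_width: 0.0855
grasp_force: 0.0
```

Run:
```python
from h import *
st(); delta((.456,-.112,.025),tgt((.37,.93),np.radians(25)))
p,d=camera('scene'); save('gA',cv2.resize(p[110:260,150:320],None,fx=3.5,fy=3.5,interpolation=cv2.INTER_CUBIC))
```

```text
14.45 [ 0.4589 -0.0936  0.1332] [[-0.344, -0.926, -0.155], [-0.84, 0.378, -0.39], [0.42, -0.004, -0.907]] [0.4 0.8 0.4] 0.0855 0.0 [ 0.04  0.39 -0.18  1.19 -0.39 -1.11]
shift [-0.145 -0.019  0.529] turn [-0.0001  0.0009 -0.0031]
```

View pics/gA.png

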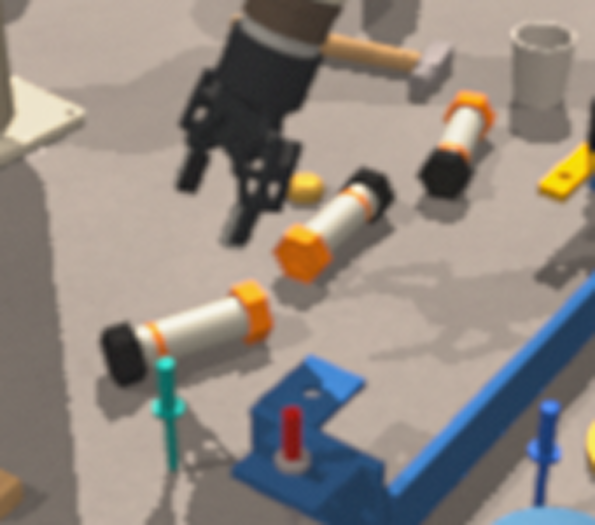

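The gripper hovers above A, leaning toward its foot as planned. Descending and gripping.

Request:
apply_moves([
  [[0.077,-0.019,0.053],[0,0,0],1],
  [[-0.05,0,0.107],[0,0,0],1],
  [[-0.06,0,0.13],[0,0,0],1],
  [[-0.06,0,0.13],[0,0,0],1],
  [[-0.05,0,0.107],[0,0,0],1],
  [[0,0,0],[0,0,0],1],
  [[0,0,0],[0,0,0],0.2],
  [[0,0,0],[0,0,0],0.2],
])

```text
clock: 15.17
eef_pos: [0.4561, -0.1123, 0.0257]
tool_rot: [-0.545, 0.81, -0.122, -0.178]
ft_force: [-0.1, -0.5, 0.7]
grip_width: 0.0637
grasp_force: 0.0
```

Request:
apply_moves([
  [[0,0,0],[0,0,0],0],
  [[0,0,0],[0,0,0],0],
  [[0,0,0],[0,0,0],0],
  [[0,0,0],[0,0,0],0],
  [[0.04,0,-0.09],[0,0,0],0],
  [[0.06,0,-0.13],[0,0,0],0],
  [[0.06,0,-0.13],[0,0,0],0],
  [[0.06,0,-0.13],[0,0,0],0],
])

```text
clock: 15.83
eef_pos: [0.4545, -0.1121, 0.1318]
tool_rot: [-0.545, 0.81, -0.121, -0.178]
ft_force: [0.1, 1.2, -2.3]
grip_width: 0.0331
grasp_force: 59.9
```

Run:
```python
from h import *
st(); a=np.radians(4.4); u=(np.cos(a),np.sin(a))
o=bot.get_obs(); delta(o['eef_pos'],tgt(u,np.radians(25)))
delta(o['eef_pos'],tgt(u,np.radians(-65)))
```

```text
15.83 [ 0.4545 -0.1121  0.1318] [[-0.343, -0.926, -0.157], [-0.84, 0.377, -0.39], [0.421, -0.002, -0.907]] [ 0.1  1.2 -2.3] 0.0331 59.9 [-0.    0.38 -0.19  1.17 -0.4  -1.15]
shift [0. 0. 0.] turn [-0.1491  0.0008  0.3193]
shift [0. 0. 0.] turn [ 0.1324 -0.4428  0.3643]
```

Request:
apply_moves([
  [[0.015,-0.093,-0.122],[0,0,0],0],
  [[0.015,-0.093,-0.122],[0,0,0],0],
  [[0.015,-0.093,-0.122],[0,0,0],0],
  [[0,0,0],[0.0083,-0.0277,0.0228],0],
  [[0,0,0],[0.0083,-0.0277,0.0228],0],
  [[0,0,0],[0.0083,-0.0277,0.0228],0],
  [[0,0,0],[0.0083,-0.0277,0.0228],0],
  [[0,0,0],[0.0083,-0.0277,0.0228],0],
])

```text
clock: 16.5
eef_pos: [0.5152, -0.1123, 0.2018]
tool_rot: [-0.415, 0.904, -0.083, 0.062]
ft_force: [-0.1, -0.3, -3.0]
grip_width: 0.0336
grasp_force: 60.1
```

Request:
apply_moves([
  [[0,0,0],[0.0083,-0.0277,0.0228],0],
  [[0,0,0],[0.0083,-0.0277,0.0228],0],
  [[0,0,0],[0.0083,-0.0277,0.0228],0],
  [[0,0,0],[0.0083,-0.0277,0.0228],0],
  [[0,0,0],[0.0083,-0.0277,0.0228],0],
  [[0,0,0],[0.0083,-0.0277,0.0228],0],
  [[0,0,0],[0.0083,-0.0277,0.0228],0],
  [[0,0,0],[0.0083,-0.0277,0.0228],0],
])

```text
clock: 17.17
eef_pos: [0.5141, -0.1126, 0.2017]
tool_rot: [-0.143, 0.895, -0.009, 0.423]
ft_force: [1.5, -0.9, -2.8]
grip_width: 0.0331
grasp_force: 60.1
```

Run:
```python
from h import *
st(); a=np.radians(4.4); u=(np.cos(a),np.sin(a))
delta(bot.get_obs()['eef_pos'],tgt(u,np.radians(-65)))
```

```text
17.17 [ 0.5141 -0.1126  0.2017] [[-0.601, -0.248, 0.76], [-0.263, 0.959, 0.105], [-0.754, -0.137, -0.642]] [ 1.5 -0.9 -2.8] 0.0331 60.1 [-0.45 -0.04 -0.84 -0.02  0.44 -0.58]
shift [0. 0. 0.] turn [ 0.0236 -0.0813  0.0672]
```

Request:
apply_moves([
  [[0,0,0],[0.0079,-0.027,0.0224],0],
  [[0,0,0],[0.0079,-0.027,0.0224],0],
  [[0,0,0],[0.0079,-0.027,0.0224],0],
  [[0,0,0],[0,0,0],0],
  [[0,0,0],[0,0,0],0],
  [[0,0,0],[0,0,0],0],
  [[0,0,0],[0,0,0],0],
  [[0,0,0],[0,0,0],0],
])

```text
clock: 17.83
eef_pos: [0.5172, -0.1133, 0.2009]
tool_rot: [-0.052, 0.853, 0.015, 0.519]
ft_force: [0.2, 0.1, -1.8]
grip_width: 0.0335
grasp_force: 60.2
```

Run:
```python
from h import *
st(); a=np.radians(4.4); u=(np.cos(a),np.sin(a))
delta((.677,-.041,.115),tgt(u,np.radians(-65)))
p,d=camera('scene'); save('hA',cv2.resize(p[110:260,150:320],None,fx=3.5,fy=3.5,interpolation=cv2.INTER_CUBIC))
```

```text
17.83 [ 0.5172 -0.1133  0.2009] [[-0.457, -0.103, 0.884], [-0.073, 0.994, 0.079], [-0.887, -0.028, -0.462]] [ 0.2  0.1 -1.8] 0.0335 60.2 [-0.48  0.06 -1.05 -0.56  0.49 -0.32]
shift [-0.01   0.289  0.933] turn [ 0.0037 -0.0138  0.0119]
```

View pics/hA.png

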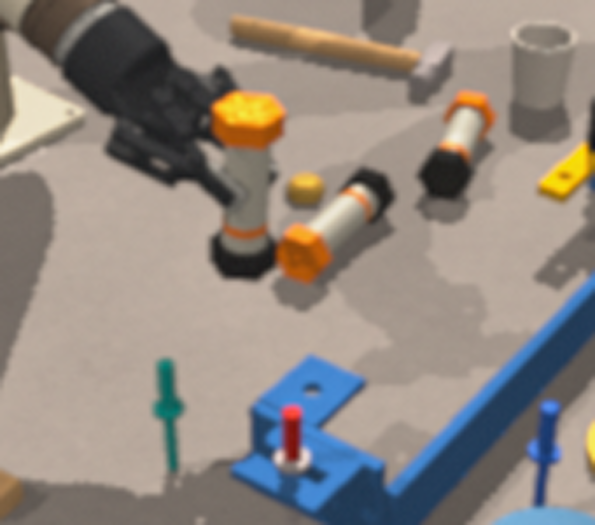

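The cylinder is held upright at crop (245,190), foot down. Carrying it into the bay at rack y = -90 mm.

Request:
apply_moves([
  [[0,0,0],[0.0037,-0.0138,0.0119],0],
  [[0,0.05,0.14],[0,0,0],0],
  [[0,0.05,0.16],[0,0,0],0],
  [[0,0.05,0.16],[0,0,0],0],
  [[0,0.05,0.16],[0,0,0],0],
  [[0,0.05,0.16],[0,0,0],0],
  [[0,0.03,0.13],[0,0,0],0],
  [[0,0,0],[0,0,0],0],
])

```text
clock: 18.55
eef_pos: [0.6811, -0.0429, 0.1218]
tool_rot: [-0.034, 0.844, 0.023, 0.535]
ft_force: [-0.0, 0.1, -1.7]
grip_width: 0.033
grasp_force: 60.0
```

Run:
```python
from h import *
st(); a=np.radians(4.4); u=(np.cos(a),np.sin(a))
delta((.677,-.041,.078),tgt(u,np.radians(-65)))
```

```text
18.55 [ 0.6811 -0.0429  0.1218] [[-0.425, -0.081, 0.902], [-0.033, 0.997, 0.074], [-0.905, 0.002, -0.426]] [-0.   0.1 -1.7] 0.033 60.0 [-0.15  0.52 -0.84 -0.91  0.21 -0.1 ]
shift [0.207 0.011 0.076] turn [ 0.0016 -0.0012  0.    ]
```

Lowering until the foot meets the bench.

Request:
apply_moves([
  [[0.05,0.005,0.018],[0,0,0],0],
  [[0.055,0.005,0.02],[0,0,0],0],
  [[0.05,0,0.018],[0,0,0],0],
  [[0.03,0,0.012],[0,0,0],0],
  [[0.012,0,0.005],[0,0,0],0],
  [[0,0,0],[0,0,0],0],
  [[0,0,0],[0,0,0],0],
  [[0,0,0],[0,0,0],0],
])

```text
clock: 19.22
eef_pos: [0.6743, -0.0436, 0.0825]
tool_rot: [-0.032, 0.843, 0.021, 0.536]
ft_force: [-0.0, 0.2, -2.0]
grip_width: 0.0331
grasp_force: 60.0
```

Run:
```python
from h import *
st()
p,d=camera('scene'); save('pA',cv2.resize(p[110:260,170:340],None,fx=3.5,fy=3.5,interpolation=cv2.INTER_CUBIC))
```

```text
19.22 [ 0.6743 -0.0436  0.0825] [[-0.423, -0.077, 0.903], [-0.031, 0.997, 0.071], [-0.905, 0.002, -0.424]] [-0.   0.2 -2. ] 0.0331 60.0 [-0.15  0.64 -0.86 -1.05  0.21 -0.1 ]
```

View pics/pA.png

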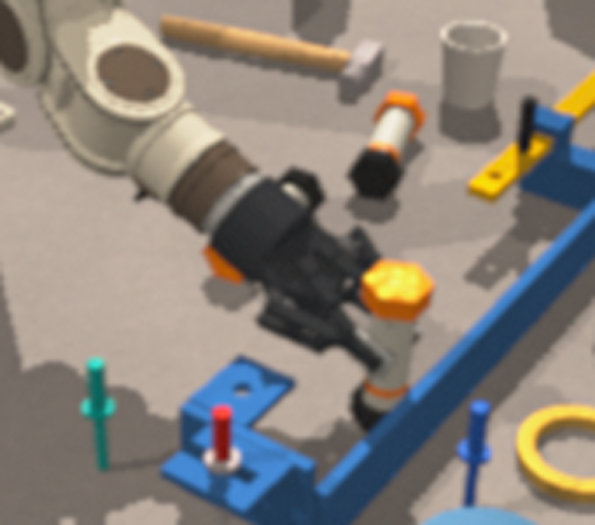

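The cylinder is upright just behind the board line at crop (395,350) and still slightly off the bench. I'll lower it and watch the force.

Request:
apply_moves([
  [[0.01,0,0.005],[0,0,0],0],
  [[0.01,0,0.005],[0,0,0],0],
  [[0,0,0],[0,0,0],0],
  [[0,0,0],[0,0,0],0],
  [[0,0,0],[0,0,0],0],
  [[0,0,0],[0,0,0],0],
  [[0,0,0],[0,0,0],0],
  [[0,0,0],[0,0,0],0],
])

```text
clock: 19.93
eef_pos: [0.6743, -0.0434, 0.0774]
tool_rot: [-0.032, 0.843, 0.022, 0.536]
ft_force: [-0.5, -0.5, 1.8]
grip_width: 0.0334
grasp_force: 60.3
```

Request:
apply_moves([
  [[0.01,0,0.005],[0,0,0],0],
  [[0,0,0],[0,0,0],0],
  [[0,0,0],[0,0,0],0],
  [[0,0,0],[0,0,0],0],
  [[0,0,0],[0,0,0],0],
  [[0,0,0],[0,0,0],0],
  [[0,0,0],[0,0,0],0],
  [[0,0,0],[0,0,0],0],
])

```text
clock: 20.6
eef_pos: [0.6751, -0.0433, 0.0775]
tool_rot: [-0.032, 0.842, 0.022, 0.538]
ft_force: [-5.7, 0.7, 9.3]
grip_width: 0.0332
grasp_force: 61.1
```

Foot contact. Releasing and retreating along the tool axis.

Request:
apply_moves([
  [[-0.008,0,-0.004],[0,0,0],0],
  [[0,0,0],[0,0,0],0.4],
  [[0,0,0],[0,0,0],0.8],
  [[0,0,0],[0,0,0],0.8],
  [[0,0,0],[0,0,0],0.8],
  [[0,0,0],[0,0,0],0.8],
  [[0,0,-0.05],[0,0,0],0.8],
  [[0,0,-0.1],[0,0,0],0.8],
])

```text
clock: 21.27
eef_pos: [0.6476, -0.0453, 0.0893]
tool_rot: [-0.032, 0.844, 0.022, 0.536]
ft_force: [0.1, -0.6, 0.4]
grip_width: 0.0682
grasp_force: 0.0
```

Request:
apply_moves([
  [[0,0,-0.18],[0,0,0],0.8],
  [[0,0,-0.18],[0,0,0],0.8],
  [[0,0,-0.18],[0,0,0],0.8],
  [[-0.18,0,0],[0,0,0],0.9],
  [[-0.18,0,0],[0,0,0],1],
  [[0,0,0],[0,0,0],1],
  [[0,0,0],[0,0,0],1],
  [[0,0,0],[0,0,0],1],
])

```text
clock: 21.93
eef_pos: [0.5978, -0.0558, 0.2056]
tool_rot: [-0.034, 0.847, 0.024, 0.529]
ft_force: [-0.1, -1.0, -1.3]
grip_width: 0.0853
grasp_force: 0.0
```

```bash
cat >> h.py <<'E'
def blobs(roi=(150,300,140,345)):
    p,D=camera('top'); P=cloud('top',D); hsv=cv2.cvtColor(p,cv2.COLOR_RGB2HSV); out={}
    for nm,m in(('or',cv2.inRange(hsv,(5,140,110),(17,255,255))),('blk',cv2.inRange(hsv,(0,0,0),(180,255,58)))):
        m=cv2.morphologyEx(m,cv2.MORPH_CLOSE,np.ones((3,3))); n,l,s,c=cv2.connectedComponentsWithStats(m)
        for i in range(1,n):
            x,y,w,h,A=s[i]
            if A<15 or A>500 or not(roi[0]<y<roi[1] and roi[2]<x<roi[3]): continue
            z=np.median(P[l==i][:,2]); print(nm,s[i].tolist(),np.round(c[i],1),'z',round(z,3),np.round(ray('top',*c[i],min(max(z,0),.14)),4))
    return p
E
python3 - <<'E'
from h import *
st(); blobs()
E
```

```text
21.93 [ 0.5978 -0.0558  0.2056] [[-0.437, -0.082, 0.895], [-0.032, 0.997, 0.076], [-0.899, 0.005, -0.439]] [-0.1 -1.  -1.3] 0.0853 0.0 [-0.22  0.17 -0.95 -0.65  0.28 -0.13]
or [260, 185, 12, 7, 23] [264.  188.4] z 0.12 [ 0.653  -0.0368  0.1199]
or [179, 241, 5, 10, 22] [181.  245.7] z 0.035 [0.4525 0.2509 0.035 ]
or [240, 242, 7, 15, 56] [243.4 249.1] z 0.036 [0.4469 0.0291 0.036 ]
or [217, 247, 3, 10, 22] [218.3 251.4] z 0.039 [0.4363 0.1177 0.039 ]
or [153, 248, 11, 15, 89] [157.6 255.2] z 0.043 [0.4167 0.3302 0.0431]
blk [260, 188, 14, 7, 24] [266.6 191.9] z 0.02 [ 0.6576 -0.048   0.0201]
blk [165, 203, 6, 5, 20] [167.2 205.2] z 0.12 [0.5853 0.2904 0.1197]
blk [184, 236, 11, 14, 94] [189.2 242.5] z 0.043 [0.4645 0.2215 0.0427]
blk [207, 246, 8, 14, 75] [210.4 252.8] z 0.042 [0.4305 0.1449 0.0422]
```

Run:
```python
from h import *
Rt=tgt((.14,-.99),np.radians(25)); o=bot.get_obs()
delta(o['eef_pos'],Rt)
for z in(.13,.025): print(np.round(Rt.T@(np.array([.4435,.083,z])-o['eef_pos'])/.2,3))
```

```text
shift [0. 0. 0.] turn [0.1755 0.3873 0.4933]
[ 0.563 -0.664  0.671]
[ 0.342 -0.664  1.147]
```

Request:
apply_moves([
  [[-0.11,0,-0.055],[0,0,0],1],
  [[-0.11,0,-0.055],[0,0,0],1],
  [[0,0,0],[0.0098,0.0215,0.0274],1],
  [[0,0,0],[0.0098,0.0215,0.0274],1],
  [[0,0,0],[0.0098,0.0215,0.0274],1],
  [[0,0,0],[0.0098,0.0215,0.0274],1],
  [[0,0,0],[0.0098,0.0215,0.0274],1],
  [[0,0,0],[0.0098,0.0215,0.0274],1],
])

```text
clock: 22.65
eef_pos: [0.5965, -0.0557, 0.2515]
tool_rot: [0.228, 0.916, 0.073, 0.323]
ft_force: [1.1, -0.6, 0.4]
grip_width: 0.0857
grasp_force: 0.0
```

Request:
apply_moves([
  [[0,0,0],[0.0098,0.0215,0.0274],1],
  [[0,0,0],[0.0098,0.0215,0.0274],1],
  [[0,0,0],[0.0098,0.0215,0.0274],1],
  [[0,0,0],[0.0098,0.0215,0.0274],1],
  [[0,0,0],[0.0098,0.0215,0.0274],1],
  [[0,0,0],[0.0098,0.0215,0.0274],1],
  [[0,0,0],[0.0098,0.0215,0.0274],1],
  [[0,0,0],[0.0098,0.0215,0.0274],1],
])

```text
clock: 23.32
eef_pos: [0.5976, -0.0558, 0.2515]
tool_rot: [0.529, 0.84, 0.124, -0.0]
ft_force: [0.5, -0.8, -0.7]
grip_width: 0.0852
grasp_force: 0.0
```

Request:
apply_moves([
  [[0,0,0],[0.0098,0.0215,0.0274],1],
  [[0,0,0],[0.0098,0.0215,0.0274],1],
  [[0,0,0],[0.0098,0.0215,0.0274],1],
  [[0,0,0],[0.0098,0.0215,0.0274],1],
  [[0,0,0],[0,0,0],1],
  [[0,0,0],[0,0,0],1],
  [[0,0,0],[0,0,0],1],
  [[0,0,0],[0,0,0],1],
])

```text
clock: 23.98
eef_pos: [0.5978, -0.0557, 0.2546]
tool_rot: [0.64, 0.738, 0.141, -0.162]
ft_force: [0.1, -0.3, 0.1]
grip_width: 0.0855
grasp_force: 0.0
```

Run:
```python
from h import *
st(); delta((.4435,.083,.13),tgt((.14,-.99),np.radians(25)))
```

```text
23.98 [ 0.5978 -0.0557  0.2546] [[-0.128, 0.99, -0.058], [0.899, 0.141, 0.416], [0.42, 0.002, -0.908]] [ 0.1 -0.3  0.1] 0.0855 0.0 [-0.28  0.57  0.45  1.63  0.39  1.12]
shift [ 0.461 -0.667  0.898] turn [0.0004 0.0011 0.0004]
```

Request:
apply_moves([
  [[0.066,-0.095,0.128],[0,0,0],1],
  [[0.066,-0.095,0.128],[0,0,0],1],
  [[0.066,-0.095,0.128],[0,0,0],1],
  [[0.066,-0.095,0.128],[0,0,0],1],
  [[0.066,-0.095,0.128],[0,0,0],1],
  [[0.066,-0.095,0.128],[0,0,0],1],
  [[0.066,-0.095,0.128],[0,0,0],1],
  [[0,0,0],[0,0,0],1],
])

```text
clock: 24.65
eef_pos: [0.4341, 0.086, 0.1276]
tool_rot: [0.64, 0.738, 0.138, -0.167]
ft_force: [-2.2, 0.5, -1.1]
grip_width: 0.0853
grasp_force: 0.0
```

Run:
```python
from h import *
st(); delta((.4435,.083,.025),tgt((.14,-.99),np.radians(25)));
```

```text
24.65 [0.4341 0.086  0.1276] [[-0.126, 0.99, -0.07], [0.898, 0.144, 0.417], [0.422, -0.011, -0.906]] [-2.2  0.5 -1.1] 0.0853 0.0 [-0.07  0.3  -0.33  1.05  0.42  1.33]
shift [-0.236  0.05   0.455] turn [-0.0037  0.0001 -0.0002]
```

Request:
apply_moves([
  [[0,0,0],[0,0,0],1],
  [[-0.052,0,0.112],[0,0,0],1],
  [[-0.06,0,0.13],[0,0,0],1],
  [[-0.06,0,0.13],[0,0,0],1],
  [[-0.045,0,0.097],[0,0,0],1],
  [[0,0,0],[0,0,0],1],
  [[0,0,0],[0,0,0],1],
  [[0,0,0],[0,0,0],1],
])

```text
clock: 25.32
eef_pos: [0.4467, 0.0826, 0.0293]
tool_rot: [0.64, 0.737, 0.143, -0.16]
ft_force: [-1.1, 0.3, -0.1]
grip_width: 0.0852
grasp_force: 0.0
```

Run:
```python
from h import *
st(); delta((.4435,.083,.025),tgt((.14,-.99),np.radians(25)));
```

```text
25.32 [0.4467 0.0826 0.0293] [[-0.128, 0.99, -0.054], [0.899, 0.139, 0.416], [0.419, 0.005, -0.908]] [-1.1  0.3 -0.1] 0.0852 0.0 [-0.08  0.45 -0.42  0.79  0.42  1.33]
shift [-0.005 -0.016  0.021] turn [0.0016 0.0011 0.0004]
```

Request:
apply_moves([
  [[-0.006,-0.012,0.018],[0,0,0],1],
  [[0,0,0],[0,0,0],0.3],
  [[0,0,0],[0,0,0],0],
  [[0,0,0],[0,0,0],0],
  [[0,0,0],[0,0,0],0],
  [[0,0,0],[0,0,0],0],
  [[0,0,0],[0,0,0],0],
  [[0,0,0],[0,0,0],0],
])

```text
clock: 25.98
eef_pos: [0.4427, 0.0828, 0.0244]
tool_rot: [0.641, 0.737, 0.142, -0.162]
ft_force: [-1.1, -2.0, 5.2]
grip_width: 0.0336
grasp_force: 59.3
```

Request:
apply_moves([
  [[0.04,0,-0.09],[0,0,0],0],
  [[0.07,0,-0.15],[0,0,0],0],
  [[0.07,0,-0.15],[0,0,0],0],
  [[0.07,0,-0.15],[0,0,0],0],
  [[0.07,0,-0.15],[0,0,0],0],
  [[0,0.16,0],[0,0,0],0],
  [[0,0.16,0],[0,0,0],0],
  [[0,0,0],[0,0,0],0],
])

```text
clock: 26.65
eef_pos: [0.5109, 0.0921, 0.1761]
tool_rot: [0.64, 0.738, 0.143, -0.159]
ft_force: [0.5, 0.5, -3.6]
grip_width: 0.0331
grasp_force: 60.8
```

Run:
```python
from h import *
st(); a=np.radians(4.4); u=(np.cos(a),np.sin(a))
delta(bot.get_obs()['eef_pos'],tgt(u,np.radians(-65)))
```

```text
26.65 [0.5109 0.0921 0.1761] [[-0.131, 0.99, -0.051], [0.899, 0.14, 0.415], [0.418, 0.008, -0.908]] [ 0.5  0.5 -3.6] 0.0331 60.8 [-0.05  0.37 -0.08  1.2   0.42  1.36]
shift [0. 0. 0.] turn [-0.1777 -0.3912 -0.4913]
```

Request:
apply_moves([
  [[0.05,0.1,-0.11],[0,0,0],0],
  [[0,0.1,0],[0,0,0],0],
  [[0,0,0],[-0.0099,-0.0217,-0.0273],0],
  [[0,0,0],[-0.0099,-0.0217,-0.0273],0],
  [[0,0,0],[-0.0099,-0.0217,-0.0273],0],
  [[0,0,0],[-0.0099,-0.0217,-0.0273],0],
  [[0,0,0],[-0.0099,-0.0217,-0.0273],0],
  [[0,0,0],[-0.0099,-0.0217,-0.0273],0],
])

```text
clock: 27.32
eef_pos: [0.5441, 0.0973, 0.1991]
tool_rot: [0.459, 0.877, 0.112, 0.091]
ft_force: [-0.5, 0.8, -3.8]
grip_width: 0.0333
grasp_force: 61.1
```

Request:
apply_moves([
  [[0,0,0],[-0.0099,-0.0217,-0.0273],0],
  [[0,0,0],[-0.0099,-0.0217,-0.0273],0],
  [[0,0,0],[-0.0099,-0.0217,-0.0273],0],
  [[0,0,0],[-0.0099,-0.0217,-0.0273],0],
  [[0,0,0],[-0.0099,-0.0217,-0.0273],0],
  [[0,0,0],[-0.0099,-0.0217,-0.0273],0],
  [[0,0,0],[-0.0099,-0.0217,-0.0273],0],
  [[0,0,0],[-0.0099,-0.0217,-0.0273],0],
])

```text
clock: 27.98
eef_pos: [0.5431, 0.0974, 0.1987]
tool_rot: [0.14, 0.902, 0.055, 0.404]
ft_force: [0.6, -0.3, -3.3]
grip_width: 0.0334
grasp_force: 61.1
```

Request:
apply_moves([
  [[0,0,0],[-0.0099,-0.0217,-0.0273],0],
  [[0,0,0],[-0.0099,-0.0217,-0.0273],0],
  [[0,0,0],[-0.0099,-0.0217,-0.0273],0],
  [[0,0,0],[-0.0099,-0.0217,-0.0273],0],
  [[0,0,0],[0,0,0],0],
  [[0,0,0],[0,0,0],0],
  [[0,0,0],[0,0,0],0],
  [[0,0,0],[0,0,0],0],
])

```text
clock: 28.65
eef_pos: [0.5445, 0.0973, 0.1991]
tool_rot: [-0.026, 0.848, 0.023, 0.529]
ft_force: [-0.1, 0.4, -2.8]
grip_width: 0.0333
grasp_force: 61.7
```

Run:
```python
from h import *
st(); a=np.radians(4.4); u=np.array([np.cos(a),np.sin(a)]);v=np.array([-u[1],u[0]])
q=np.array([.675,-.0433])+.09*v; print(q)
delta((*q,.115),tgt(u,np.radians(-65)))
```

```text
28.65 [0.5445 0.0973 0.1991] [[-0.439, -0.069, 0.896], [-0.02, 0.998, 0.067], [-0.898, 0.011, -0.439]] [-0.1  0.4 -2.8] 0.0333 61.7 [ 0.26  0.11 -1.08 -0.73 -0.17  0.1 ]
[0.66809529 0.04643475]
shift [ 0.112 -0.301  0.721] turn [-0.0005 -0.0059 -0.0043]
```

Request:
apply_moves([
  [[0.022,-0.06,0.144],[0,-0.006,-0.004],0],
  [[0.022,-0.06,0.144],[0,0,0],0],
  [[0.022,-0.06,0.144],[0,0,0],0],
  [[0.022,-0.06,0.144],[0,0,0],0],
  [[0.022,-0.06,0.144],[0,0,0],0],
  [[0,0,0],[0,0,0],0],
  [[0,0,0],[0,0,0],0],
  [[0,0,0],[0,0,0],0],
])

```text
clock: 29.32
eef_pos: [0.6701, 0.0468, 0.1188]
tool_rot: [-0.032, 0.842, 0.02, 0.538]
ft_force: [0.0, 0.9, -2.7]
grip_width: 0.0332
grasp_force: 62.5
```

Run:
```python
from h import *
st(); a=np.radians(4.4); u=np.array([np.cos(a),np.sin(a)]);v=np.array([-u[1],u[0]])
q=np.array([.675,-.0433])+.09*v
delta((*q,.081),tgt(u,np.radians(-65)))
```

```text
29.32 [0.6701 0.0468 0.1188] [[-0.42, -0.075, 0.905], [-0.031, 0.997, 0.068], [-0.907, 0.0, -0.421]] [ 0.   0.9 -2.7] 0.0332 62.5 [ 0.07  0.53 -0.88 -0.97  0.01 -0.  ]
shift [ 0.176 -0.001  0.071] turn [-0.0004  0.0007 -0.0003]
```

Request:
apply_moves([
  [[0.05,0,0.02],[0,0,0],0],
  [[0.06,0,0.025],[0,0,0],0],
  [[0.045,0,0.017],[0,0,0],0],
  [[0.015,0,0.006],[0,0,0],0],
  [[0.01,0,0.005],[0,0,0],0],
  [[0,0,0],[0,0,0],0],
  [[0,0,0],[0,0,0],0],
  [[0,0,0],[0,0,0],0],
])

```text
clock: 29.98
eef_pos: [0.669, 0.0468, 0.0814]
tool_rot: [-0.032, 0.841, 0.02, 0.539]
ft_force: [0.5, 0.8, -2.9]
grip_width: 0.0334
grasp_force: 62.5
```

Request:
apply_moves([
  [[0.01,0,0.005],[0,0,0],0],
  [[0,0,0],[0,0,0],0],
  [[0,0,0],[0,0,0],0],
  [[0,0,0],[0,0,0],0],
  [[0,0,0],[0,0,0],0],
  [[0,0,0],[0,0,0],0],
  [[0,0,0],[0,0,0],0],
  [[0,0,0],[0,0,0],0],
])

```text
clock: 30.65
eef_pos: [0.6687, 0.0465, 0.0778]
tool_rot: [-0.032, 0.842, 0.02, 0.538]
ft_force: [0.0, -0.3, -2.3]
grip_width: 0.0331
grasp_force: 62.5
```

Request:
apply_moves([
  [[0.01,0,0.005],[0,0,0],0],
  [[0,0,0],[0,0,0],0],
  [[0,0,0],[0,0,0],0],
  [[0,0,0],[0,0,0],0],
  [[0,0,0],[0,0,0],0],
  [[0,0,0],[0,0,0],0],
  [[0,0,0],[0,0,0],0],
  [[0,0,0],[0,0,0],0],
])

```text
clock: 31.32
eef_pos: [0.669, 0.0466, 0.076]
tool_rot: [-0.032, 0.842, 0.02, 0.539]
ft_force: [-0.4, 0.7, -0.9]
grip_width: 0.0332
grasp_force: 62.7
```

Request:
apply_moves([
  [[0.005,0,0.0025],[0,0,0],0],
  [[0,0,0],[0,0,0],0],
  [[0,0,0],[0,0,0],0],
  [[0,0,0],[0,0,0],0],
  [[0,0,0],[0,0,0],0],
  [[0,0,0],[0,0,0],0],
  [[0,0,0],[0,0,0],0],
  [[0,0,0],[0,0,0],0],
])

```text
clock: 31.98
eef_pos: [0.6694, 0.0467, 0.076]
tool_rot: [-0.032, 0.841, 0.02, 0.54]
ft_force: [-3.5, -0.8, 5.1]
grip_width: 0.0333
grasp_force: 63.0
```

Contact. Releasing and retreating as before, then measuring C and checking those that stand.

Request:
apply_moves([
  [[-0.004,0,-0.002],[0,0,0],0],
  [[0,0,0],[0,0,0],0.4],
  [[0,0,0],[0,0,0],0.8],
  [[0,0,0],[0,0,0],0.8],
  [[0,0,0],[0,0,0],0.8],
  [[0,0,0],[0,0,0],0.8],
  [[0,0,-0.05],[0,0,0],0.8],
  [[0,0,-0.1],[0,0,0],0.8],
])

```text
clock: 32.65
eef_pos: [0.6424, 0.0445, 0.0883]
tool_rot: [-0.032, 0.842, 0.02, 0.539]
ft_force: [-0.6, 0.2, 1.0]
grip_width: 0.0683
grasp_force: 0.0
```

Request:
apply_moves([
  [[0,0,-0.18],[0,0,0],0.8],
  [[0,0,-0.18],[0,0,0],0.8],
  [[0,0,-0.18],[0,0,0],0.8],
  [[-0.18,0,0],[0,0,0],0.9],
  [[-0.18,0,0],[0,0,0],1],
  [[-0.18,0,0],[0,0,0],1],
  [[0,-0.1,0],[0,0,0],1],
  [[0,0,0],[0,0,0],1],
])

```text
clock: 33.32
eef_pos: [0.6278, 0.0212, 0.2448]
tool_rot: [-0.031, 0.846, 0.019, 0.532]
ft_force: [-0.6, -0.1, -0.0]
grip_width: 0.0855
grasp_force: 0.0
```

Run:
```python
from h import *
st(); p=blobs(); q,_=camera('scene')
save('mid',np.hstack([cv2.resize(p[160:280,140:330],None,fx=2.1,fy=3,interpolation=cv2.INTER_CUBIC),cv2.resize(q[120:260,190:360],None,fx=2.35,fy=360/140,interpolation=cv2.INTER_CUBIC)]))
```

```text
33.32 [0.6278 0.0212 0.2448] [[-0.433, -0.073, 0.899], [-0.033, 0.997, 0.066], [-0.901, -0.001, -0.434]] [-0.6 -0.1 -0. ] 0.0855 0.0 [ 0.01  0.1  -0.87 -0.52  0.06 -0.03]
or [233, 176, 15, 18, 95] [240.1 184.3] z 0.137 [0.6616 0.0451 0.1367]
or [259, 176, 16, 15, 80] [265.7 184. ] z 0.136 [ 0.6657 -0.0419  0.1359]
or [179, 241, 5, 10, 22] [181.  245.7] z 0.037 [0.4524 0.2506 0.037 ]
or [153, 248, 11, 15, 88] [157.6 255.2] z 0.042 [0.4166 0.3304 0.0425]
blk [237, 187, 11, 9, 25] [243.3 192.4] z 0.02 [0.6535 0.0371 0.0197]
blk [165, 203, 6, 5, 20] [167.2 205.2] z 0.119 [0.5853 0.2906 0.1191]
blk [184, 236, 11, 14, 93] [189.  242.3] z 0.041 [0.465  0.2225 0.0414]
```

View pics/mid.png

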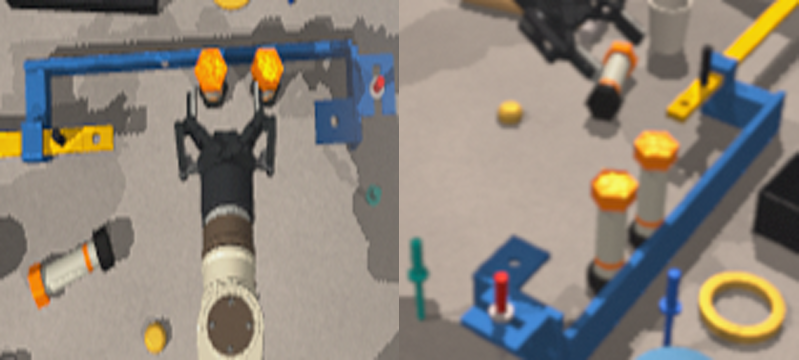

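Both cylinders stand at left-crop (210,70) and (267,70), and the pin still hangs at right-crop (502,290). C is unmoved. Next is the grasp of C.

Run:
```python
from h import *
Rt=tgt((-.409,.912),np.radians(25)); o=bot.get_obs()
delta(o['eef_pos'],Rt)
for z in(.13,.025): print(np.round(Rt.T@(np.array([.4425,.284,z])-o['eef_pos'])/.2,3))
```

```text
shift [0. 0. 0.] turn [-0.2173  0.3218 -0.6188]
[-1.65   0.297 -0.169]
[-1.872  0.297  0.307]
```

Request:
apply_moves([
  [[0,0,0],[-0.0109,0.0161,-0.0309],1],
  [[0,0,0],[-0.0109,0.0161,-0.0309],1],
  [[0,0,0],[-0.0109,0.0161,-0.0309],1],
  [[0,0,0],[-0.0109,0.0161,-0.0309],1],
  [[0,0,0],[-0.0109,0.0161,-0.0309],1],
  [[0,0,0],[-0.0109,0.0161,-0.0309],1],
  [[0,0,0],[-0.0109,0.0161,-0.0309],1],
  [[0,0,0],[-0.0109,0.0161,-0.0309],1],
])

```text
clock: 34.08
eef_pos: [0.6242, 0.0231, 0.2362]
tool_rot: [-0.423, 0.849, -0.073, 0.307]
ft_force: [0.8, 0.5, -0.6]
grip_width: 0.0853
grasp_force: 0.0
```

Request:
apply_moves([
  [[0,0,0],[-0.0109,0.0161,-0.0309],1],
  [[0,0,0],[-0.0109,0.0161,-0.0309],1],
  [[0,0,0],[-0.0109,0.0161,-0.0309],1],
  [[0,0,0],[-0.0109,0.0161,-0.0309],1],
  [[0,0,0],[-0.0109,0.0161,-0.0309],1],
  [[0,0,0],[-0.0109,0.0161,-0.0309],1],
  [[0,0,0],[-0.0109,0.0161,-0.0309],1],
  [[0,0,0],[-0.0109,0.0161,-0.0309],1],
])

```text
clock: 34.75
eef_pos: [0.6249, 0.0232, 0.2364]
tool_rot: [0.724, -0.672, 0.152, -0.026]
ft_force: [-0.3, 0.6, -0.5]
grip_width: 0.0856
grasp_force: 0.0
```

Request:
apply_moves([
  [[0,0,0],[-0.0109,0.0161,-0.0309],1],
  [[0,0,0],[-0.0109,0.0161,-0.0309],1],
  [[0,0,0],[-0.0109,0.0161,-0.0309],1],
  [[0,0,0],[-0.0109,0.0161,-0.0309],1],
  [[0,0,0],[0,0,0],1],
  [[0,0,0],[0,0,0],1],
  [[0,0,0],[0,0,0],1],
  [[0,0,0],[0,0,0],1],
])

```text
clock: 35.42
eef_pos: [0.6257, 0.0224, 0.239]
tool_rot: [0.819, -0.532, 0.181, 0.117]
ft_force: [-0.2, -0.7, -0.7]
grip_width: 0.0859
grasp_force: 0.0
```

Run:
```python
from h import *
st(); delta((.4425,.284,.13),tgt((-.409,.912),np.radians(25)))
```

```text
35.42 [0.6257 0.0224 0.239 ] [[0.369, -0.913, 0.172], [-0.829, -0.407, -0.384], [0.421, -0.0, -0.907]] [-0.2 -0.7 -0.7] 0.0859 0.0 [ 0.23  0.42  0.17  1.23 -0.43 -1.78]
shift [-1.652  0.304 -0.165] turn [ 0.0002  0.0006 -0.0006]
```

Request:
apply_moves([
  [[-0.165,0.03,-0.0165],[0,0,0],1],
  [[-0.165,0.03,-0.0165],[0,0,0],1],
  [[-0.165,0.03,-0.0165],[0,0,0],1],
  [[-0.165,0.03,-0.0165],[0,0,0],1],
  [[-0.165,0.03,-0.0165],[0,0,0],1],
  [[-0.165,0.03,-0.0165],[0,0,0],1],
  [[-0.165,0.03,-0.0165],[0,0,0],1],
  [[-0.165,0.03,-0.0165],[0,0,0],1],
])

```text
clock: 36.08
eef_pos: [0.4793, 0.2323, 0.1524]
tool_rot: [0.819, -0.532, 0.181, 0.116]
ft_force: [0.9, -0.1, 0.3]
grip_width: 0.0853
grasp_force: 0.0
```

Request:
apply_moves([
  [[-0.165,0.03,-0.0165],[0,0,0],1],
  [[-0.165,0.03,-0.0165],[0,0,0],1],
  [[0,0,0],[0,0,0],1],
  [[0,0,0],[0,0,0],1],
  [[0,0,0],[0,0,0],1],
  [[0,0,0],[0,0,0],1],
  [[0,0,0],[0,0,0],1],
  [[0,0,0],[0,0,0],1],
])

```text
clock: 36.75
eef_pos: [0.4443, 0.2833, 0.131]
tool_rot: [0.819, -0.532, 0.181, 0.117]
ft_force: [-0.2, 0.1, 0.0]
grip_width: 0.0853
grasp_force: 0.0
```

Run:
```python
from h import *
st(); delta((.4425,.284,.025),tgt((-.409,.912),np.radians(25)))
p,D=camera('top'); hsv=cv2.cvtColor(p,cv2.COLOR_RGB2HSV)
m=cv2.inRange(hsv,(5,140,110),(17,255,255)); n,l,s,c=cv2.connectedComponentsWithStats(m)
print([(s[i].tolist(),np.round(c[i],1)) for i in range(1,n) if s[i][4]>8 and 140<s[i][0]<300 and 150<s[i][1]<300])
```

```text
36.75 [0.4443 0.2833 0.131 ] [[0.368, -0.914, 0.172], [-0.829, -0.407, -0.384], [0.421, -0.001, -0.907]] [-0.2  0.1  0. ] 0.0853 0.0 [ 0.78  0.48 -0.03  1.22 -0.4  -1.17]
shift [-0.23   0.008  0.478] turn [-0.0001  0.0006 -0.001 ]
[([237, 176, 11, 6, 12], array([242.2, 177.2])), ([271, 177, 4, 11, 14], array([272.4, 181.8])), ([259, 179, 13, 12, 29], array([263. , 186.4])), ([233, 184, 15, 7, 29], array([240.3, 188.2])), ([179, 241, 3, 5, 10], array([180.1, 242.9])), ([181, 246, 3, 5, 10], array([182.1, 248.2]))]
```

C's band is where it was. Descending and gripping.

Request:
apply_moves([
  [[-0.05,0.004,0.107],[0,0,0],1],
  [[-0.065,0.004,0.135],[0,0,0],1],
  [[-0.065,0,0.13],[0,0,0],1],
  [[-0.05,0,0.106],[0,0,0],1],
  [[0,0,0],[0,0,0],1],
  [[0,0,0],[0,0,0],1],
  [[0,0,0],[0,0,0],0.4],
  [[0,0,0],[0,0,0],0.2],
])

```text
clock: 37.47
eef_pos: [0.4428, 0.2857, 0.0262]
tool_rot: [0.819, -0.531, 0.182, 0.116]
ft_force: [-0.2, -0.1, -1.0]
grip_width: 0.0642
grasp_force: 0.0
```

Request:
apply_moves([
  [[0,0,0],[0,0,0],0],
  [[0,0,0],[0,0,0],0],
  [[0,0,0],[0,0,0],0],
  [[0,0,0],[0,0,0],0],
  [[0.04,0,-0.09],[0,0,0],0],
  [[0.07,0,-0.15],[0,0,0],0],
  [[0.07,0,-0.15],[0,0,0],0],
  [[0.07,0,-0.15],[0,0,0],0],
])

```text
clock: 38.13
eef_pos: [0.4406, 0.2847, 0.1442]
tool_rot: [0.82, -0.531, 0.181, 0.118]
ft_force: [1.0, 0.6, -2.8]
grip_width: 0.0333
grasp_force: 60.1
```

Run:
```python
from h import *
st(); a=np.radians(4.4); u=(np.cos(a),np.sin(a))
o=bot.get_obs();C=R.from_quat(o['tool_rot']).as_matrix(); print(np.round(C.T@(np.array([.53,.17,.22])-o['eef_pos'])/.2,3))
delta(o['eef_pos'],tgt(u,np.radians(-65)))
```

```text
38.13 [0.4406 0.2847 0.1442] [[0.371, -0.913, 0.171], [-0.828, -0.409, -0.385], [0.421, 0.002, -0.907]] [ 1.   0.6 -2.8] 0.0333 60.1 [ 0.79  0.47 -0.02  1.25 -0.4  -1.17]
[ 0.8   -0.173 -0.047]
shift [0. 0. 0.] turn [ 0.2254 -0.3267  0.6165]
```

Request:
apply_moves([
  [[0.16,-0.035,-0.0094],[0,0,0],0],
  [[0.16,-0.035,-0.0094],[0,0,0],0],
  [[0.16,-0.035,-0.0094],[0,0,0],0],
  [[0.16,-0.035,-0.0094],[0,0,0],0],
  [[0.16,-0.035,-0.0094],[0,0,0],0],
  [[0,0,0],[0,0,0],0],
  [[0,0,0],[0.0113,-0.0163,0.0308],0],
  [[0,0,0],[0.0113,-0.0163,0.0308],0],
])

```text
clock: 38.8
eef_pos: [0.531, 0.1708, 0.2186]
tool_rot: [0.775, -0.608, 0.167, 0.042]
ft_force: [-0.9, -0.2, -3.1]
grip_width: 0.0333
grasp_force: 60.4
```

Request:
apply_moves([
  [[0,0,0],[0.0113,-0.0163,0.0308],0],
  [[0,0,0],[0.0113,-0.0163,0.0308],0],
  [[0,0,0],[0.0113,-0.0163,0.0308],0],
  [[0,0,0],[0.0113,-0.0163,0.0308],0],
  [[0,0,0],[0.0113,-0.0163,0.0308],0],
  [[0,0,0],[0.0113,-0.0163,0.0308],0],
  [[0,0,0],[0.0113,-0.0163,0.0308],0],
  [[0,0,0],[0.0113,-0.0163,0.0308],0],
])

```text
clock: 39.47
eef_pos: [0.5297, 0.1701, 0.2187]
tool_rot: [-0.506, 0.819, -0.095, 0.251]
ft_force: [0.5, 0.2, -3.4]
grip_width: 0.0331
grasp_force: 60.4
```

Request:
apply_moves([
  [[0,0,0],[0.0113,-0.0163,0.0308],0],
  [[0,0,0],[0.0113,-0.0163,0.0308],0],
  [[0,0,0],[0.0113,-0.0163,0.0308],0],
  [[0,0,0],[0.0113,-0.0163,0.0308],0],
  [[0,0,0],[0.0113,-0.0163,0.0308],0],
  [[0,0,0],[0.0113,-0.0163,0.0308],0],
  [[0,0,0],[0.0113,-0.0163,0.0308],0],
  [[0,0,0],[0.0113,-0.0163,0.0308],0],
])

```text
clock: 40.13
eef_pos: [0.5293, 0.1696, 0.2183]
tool_rot: [-0.132, 0.861, -0.004, 0.492]
ft_force: [1.2, 0.9, -3.9]
grip_width: 0.0334
grasp_force: 60.4
```

Run:
```python
from h import *
st(); a=np.radians(4.4); u=np.array([np.cos(a),np.sin(a)])
delta(bot.get_obs()['eef_pos'],tgt(u,np.radians(-65)))
```

```text
40.13 [0.5293 0.1696 0.2183] [[-0.481, -0.223, 0.848], [-0.231, 0.965, 0.123], [-0.846, -0.136, -0.516]] [ 1.2  0.9 -3.9] 0.0334 60.4 [ 0.44 -0.01 -0.96 -0.39 -0.25 -0.  ]
shift [0. 0. 0.] turn [ 0.0217 -0.0321  0.0609]
```

Request:
apply_moves([
  [[0,0,0],[0.011,-0.016,0.0305],0],
  [[0,0,0],[0.011,-0.016,0.0305],0],
  [[0,0,0],[0,0,0],0],
  [[0,0,0],[0,0,0],0],
  [[0,0,0],[0,0,0],0],
  [[0,0,0],[0,0,0],0],
  [[0,0,0],[0,0,0],0],
  [[0,0,0],[0,0,0],0],
])

```text
clock: 40.8
eef_pos: [0.5315, 0.1703, 0.2204]
tool_rot: [-0.034, 0.842, 0.02, 0.538]
ft_force: [0.1, -0.4, -3.6]
grip_width: 0.0335
grasp_force: 60.5
```

Run:
```python
from h import *
st(); a=np.radians(4.4); u=np.array([np.cos(a),np.sin(a)])
delta((.661,.136,.115),tgt(u,np.radians(-65)))
```

```text
40.8 [0.5315 0.1703 0.2204] [[-0.42, -0.079, 0.904], [-0.036, 0.997, 0.07], [-0.907, -0.003, -0.421]] [ 0.1 -0.4 -3.6] 0.0335 60.5 [ 0.5   0.07 -1.03 -0.63 -0.38  0.19]
shift [ 0.212 -0.22   0.795] turn [0.0002 0.0004 0.0013]
```

Request:
apply_moves([
  [[0.042,-0.044,0.159],[0,0,0],0],
  [[0.042,-0.044,0.159],[0,0,0],0],
  [[0.042,-0.044,0.159],[0,0,0],0],
  [[0.042,-0.044,0.159],[0,0,0],0],
  [[0.042,-0.044,0.159],[0,0,0],0],
  [[0,0,0],[0,0,0],0],
  [[0,0,0],[0,0,0],0],
  [[0,0,0],[0,0,0],0],
])

```text
clock: 41.47
eef_pos: [0.6604, 0.1359, 0.1141]
tool_rot: [-0.034, 0.843, 0.02, 0.537]
ft_force: [0.7, 0.5, -2.6]
grip_width: 0.0333
grasp_force: 61.1
```

Run:
```python
from h import *
st(); a=np.radians(4.4); u=np.array([np.cos(a),np.sin(a)])
delta((.661,.136,.081),tgt(u,np.radians(-65)))
```

```text
41.47 [0.6604 0.1359 0.1141] [[-0.421, -0.079, 0.903], [-0.037, 0.997, 0.07], [-0.906, -0.004, -0.423]] [ 0.7  0.5 -2.6] 0.0333 61.1 [ 0.28  0.54 -0.86 -0.96 -0.18  0.08]
shift [0.149 0.001 0.073] turn [ 0.0001 -0.0001  0.0014]
```

Request:
apply_moves([
  [[0.05,0,0.022],[0,0,0],0],
  [[0.055,0,0.025],[0,0,0],0],
  [[0.04,0,0.018],[0,0,0],0],
  [[0.01,0,0.005],[0,0,0],0],
  [[0,0,0],[0,0,0],0],
  [[0,0,0],[0,0,0],0],
  [[0,0,0],[0,0,0],0],
  [[0,0,0],[0,0,0],0],
])

```text
clock: 42.13
eef_pos: [0.6605, 0.1364, 0.0819]
tool_rot: [-0.034, 0.842, 0.02, 0.538]
ft_force: [0.4, -0.3, -3.0]
grip_width: 0.0333
grasp_force: 61.3
```

Request:
apply_moves([
  [[0.008,0,0.004],[0,0,0],0],
  [[0,0,0],[0,0,0],0],
  [[0,0,0],[0,0,0],0],
  [[0,0,0],[0,0,0],0],
  [[0,0,0],[0,0,0],0],
  [[0,0,0],[0,0,0],0],
  [[0,0,0],[0,0,0],0],
  [[0,0,0],[0,0,0],0],
])

```text
clock: 42.8
eef_pos: [0.6601, 0.1361, 0.0784]
tool_rot: [-0.034, 0.843, 0.02, 0.537]
ft_force: [-0.2, -0.1, -2.6]
grip_width: 0.0331
grasp_force: 61.3
```

Request:
apply_moves([
  [[0.008,0,0.004],[0,0,0],0],
  [[0,0,0],[0,0,0],0],
  [[0,0,0],[0,0,0],0],
  [[0,0,0],[0,0,0],0],
  [[0,0,0],[0,0,0],0],
  [[0,0,0],[0,0,0],0],
  [[0,0,0],[0,0,0],0],
  [[0,0,0],[0,0,0],0],
])

```text
clock: 43.47
eef_pos: [0.6602, 0.1361, 0.0767]
tool_rot: [-0.034, 0.843, 0.02, 0.537]
ft_force: [0.7, 0.6, -3.1]
grip_width: 0.0333
grasp_force: 61.3
```

Request:
apply_moves([
  [[0.006,0,0.003],[0,0,0],0],
  [[0,0,0],[0,0,0],0],
  [[0,0,0],[0,0,0],0],
  [[0,0,0],[0,0,0],0],
  [[0,0,0],[0,0,0],0],
  [[0,0,0],[0,0,0],0],
  [[0,0,0],[0,0,0],0],
  [[0,0,0],[0,0,0],0],
])

```text
clock: 44.13
eef_pos: [0.6603, 0.1361, 0.0755]
tool_rot: [-0.034, 0.843, 0.02, 0.537]
ft_force: [0.6, 0.3, -3.2]
grip_width: 0.0333
grasp_force: 61.5
```

Request:
apply_moves([
  [[0.006,0,0.003],[0,0,0],0],
  [[0,0,0],[0,0,0],0],
  [[0,0,0],[0,0,0],0],
  [[0,0,0],[0,0,0],0],
  [[0,0,0],[0,0,0],0],
  [[0,0,0],[0,0,0],0],
  [[0,0,0],[0,0,0],0],
  [[0,0,0],[0,0,0],0],
])

```text
clock: 44.8
eef_pos: [0.661, 0.1362, 0.0755]
tool_rot: [-0.034, 0.842, 0.02, 0.538]
ft_force: [-3.1, -0.1, 5.7]
grip_width: 0.0333
grasp_force: 61.9
```

Request:
apply_moves([
  [[0.005,0,0.0025],[0,0,0],0],
  [[0,0,0],[0,0,0],0],
  [[0,0,0],[0,0,0],0],
  [[0,0,0],[0,0,0],0],
  [[0,0,0],[0,0,0],0],
  [[0,0,0],[0,0,0],0],
  [[0,0,0],[0,0,0],0],
  [[0,0,0],[0,0,0],0],
])

```text
clock: 45.47
eef_pos: [0.6613, 0.1363, 0.0754]
tool_rot: [-0.034, 0.841, 0.02, 0.539]
ft_force: [-6.1, -0.9, 9.3]
grip_width: 0.0333
grasp_force: 62.3
```

Request:
apply_moves([
  [[-0.008,0,-0.004],[0,0,0],0],
  [[0,0,0],[0,0,0],0.4],
  [[0,0,0],[0,0,0],0.8],
  [[0,0,0],[0,0,0],0.8],
  [[0,0,0],[0,0,0],0.8],
  [[0,0,0],[0,0,0],0.8],
  [[0,0,-0.05],[0,0,0],0.8],
  [[0,0,-0.1],[0,0,0],0.8],
])

```text
clock: 46.13
eef_pos: [0.6338, 0.1339, 0.0874]
tool_rot: [-0.034, 0.842, 0.02, 0.537]
ft_force: [-0.1, 1.0, -0.2]
grip_width: 0.0683
grasp_force: 0.0
```

Request:
apply_moves([
  [[0,0,-0.18],[0,0,0],0.8],
  [[0,0,-0.18],[0,0,0],0.8],
  [[0,0,-0.18],[0,0,0],0.8],
  [[0,0,-0.1],[0,0,0],0.8],
  [[-0.18,0,0],[0,0,0],0.8],
  [[-0.18,0,0],[0,0,0],0.5],
  [[-0.1,0,0],[0,0,0],0.5],
  [[0,0,0],[0,0,0],0.5],
])

```text
clock: 46.8
eef_pos: [0.5918, 0.1427, 0.2434]
tool_rot: [-0.031, 0.846, 0.017, 0.532]
ft_force: [-0.3, 0.8, 2.4]
grip_width: 0.043
grasp_force: 0.0
```

Run:
```python
from h import *
st(); blobs(); a=np.radians(94.4)
Rt=tool((np.cos(a),np.sin(a)),0); o=bot.get_obs(); delta(o['eef_pos'],Rt)
for z in(.2,.108): print(np.round(Rt.T@(np.array([.5897,.2992,z])-o['eef_pos'])/.2,3))
```

```text
46.8 [0.5918 0.1427 0.2434] [[-0.431, -0.07, 0.899], [-0.034, 0.998, 0.062], [-0.902, -0.004, -0.433]] [-0.3  0.8  2.4] 0.043 0.0 [ 0.36  0.08 -0.89 -0.51 -0.26  0.12]
or [232, 179, 16, 15, 78] [240.6 186.9] z 0.135 [0.6534 0.0431 0.1345]
or [259, 179, 13, 13, 32] [263.3 186.9] z 0.122 [ 0.6577 -0.034   0.122 ]
or [210, 182, 12, 13, 34] [217.  188.5] z 0.13 [0.6461 0.1232 0.1296]
blk [237, 188, 11, 8, 23] [243.  192.6] z 0.02 [0.6524 0.0379 0.0204]
blk [259, 188, 15, 8, 37] [264.9 192.2] z 0.019 [ 0.6568 -0.0419  0.0189]
blk [165, 203, 6, 5, 20] [167.2 205.2] z 0.117 [0.5856 0.2909 0.1175]
shift [0. 0. 0.] turn [0.2745 0.2785 0.4417]
[0.784 0.06  0.197]
[0.784 0.06  0.657]
```

Three heads are up at z ≈ 0.135. To keep clear of them I'll hold the knob with the jaws closing along the bar.

Run:
```python
from h import *
a=np.radians(4.4)
Rt=tgt((np.cos(a),np.sin(a)),0); o=bot.get_obs(); delta(o['eef_pos'],Rt)
for z in(.2,.108): print(np.round(Rt.T@(np.array([.5897,.2992,z])-o['eef_pos'])/.2,3))
```

```text
shift [0. 0. 0.] turn [-0.0026  0.3556 -0.0008]
[-0.06   0.784  0.197]
[-0.06   0.784  0.657]
```

Request:
apply_moves([
  [[0,0,0],[0,0.0356,0],0.6],
  [[0,0,0],[0,0.0356,0],0.6],
  [[0,0,0],[0,0.0356,0],0.6],
  [[0,0,0],[0,0.0356,0],0.6],
  [[0,0,0],[0,0.0356,0],0.6],
  [[0,0,0],[0,0.0356,0],0.6],
  [[0,0,0],[0,0.0356,0],0.6],
  [[0,0,0],[0,0.0356,0],0.6],
])

```text
clock: 47.52
eef_pos: [0.5894, 0.1423, 0.2306]
tool_rot: [-0.036, 0.987, 0.001, 0.154]
ft_force: [0.6, 0.7, -0.6]
grip_width: 0.0515
grasp_force: 0.0
```

Request:
apply_moves([
  [[0,0,0],[0,0.0356,0],0.6],
  [[0,0,0],[0,0.0356,0],0.6],
  [[-0.012,0.157,0.03],[0,0,0],0.6],
  [[-0.012,0.157,0.03],[0,0,0],0.6],
  [[-0.012,0.157,0.03],[0,0,0],0.6],
  [[-0.012,0.157,0.03],[0,0,0],0.6],
  [[-0.012,0.157,0.03],[0,0,0],0.6],
  [[0,0,0],[0,0,0],0.6],
])

```text
clock: 48.18
eef_pos: [0.5918, 0.3049, 0.1963]
tool_rot: [-0.039, 0.998, -0.003, 0.043]
ft_force: [-0.1, -0.7, -0.2]
grip_width: 0.0514
grasp_force: 0.0
```

Run:
```python
from h import *
a=np.radians(4.4);st()
delta((.5897,.2992,.108),tgt((np.cos(a),np.sin(a)),0))
```

```text
48.18 [0.5918 0.3049 0.1963] [[-0.993, -0.078, 0.086], [-0.079, 0.997, -0.003], [-0.086, -0.009, -0.996]] [-0.1 -0.7 -0.2] 0.0514 0.0 [ 0.49  0.54  0.31  1.27 -0.04  0.41]
shift [ 0.05  -0.023  0.439] turn [-0.003   0.0273  0.0007]
```

Request:
apply_moves([
  [[0,0,0],[0,0.0273,0],0.6],
  [[0.01,-0.015,0],[0,0,0],0.6],
  [[0,0,0.1],[0,0,0],0.6],
  [[0,0,0.1],[0,0,0],0.6],
  [[0,0,0],[0,0,0],0.6],
  [[0,0,0],[0,0,0],0.6],
  [[0,0,0],[0,0,0],0.6],
  [[0,0,0],[0,0,0],0.6],
])

```text
clock: 48.85
eef_pos: [0.5939, 0.2965, 0.1641]
tool_rot: [-0.036, 0.999, -0.004, 0.005]
ft_force: [-0.7, 0.3, 0.3]
grip_width: 0.0512
grasp_force: 0.0
```

Run:
```python
from h import *
a=np.radians(4.4);st()
delta((.5897,.2992,.108),tgt((np.cos(a),np.sin(a)),0))
```

```text
48.85 [0.5939 0.2965 0.1641] [[-0.997, -0.072, 0.011], [-0.072, 0.997, -0.007], [-0.01, -0.008, -1.0]] [-0.7  0.3  0.3] 0.0512 0.0 [ 0.47  0.61  0.34  1.3  -0.01  0.4 ]
shift [0.023 0.017 0.28 ] turn [-0.0024  0.0033 -0.0016]
```

Request:
apply_moves([
  [[0.02,0.013,0.03],[-0.0024,0.0033,-0.0016],0.6],
  [[0,0,0.1],[0,0,0],0.6],
  [[0,0,0.1],[0,0,0],0.6],
  [[0,0,0.045],[0,0,0],0.6],
  [[0,0,0],[0,0,0],0.6],
  [[0,0,0],[0,0,0],0.3],
  [[0,0,0],[0,0,0],0],
  [[0,0,0],[0,0,0],0],
])

```text
clock: 49.52
eef_pos: [0.59, 0.2969, 0.1089]
tool_rot: [-0.038, 0.999, -0.003, 0.0]
ft_force: [0.4, -18.7, 6.7]
grip_width: 0.0152
grasp_force: 9.0
```

Request:
apply_moves([
  [[0,0,0],[0,0,0],0],
  [[0,0,0],[0,0,0],0],
  [[0,0,0],[0,0,0],0],
  [[0,0,0],[0,0,0],0],
  [[0,0,0],[0,0,0],0],
  [[0,-0.05,0],[0,0,0],0],
  [[0,-0.05,0],[0,0,0],0],
  [[0,0,0],[0,0,0],0],
])

```text
clock: 50.18
eef_pos: [0.5916, 0.277, 0.1091]
tool_rot: [-0.038, 0.999, -0.001, -0.0]
ft_force: [-0.4, -0.6, 6.0]
grip_width: 0.0144
grasp_force: 59.7
```

Run:
```python
from h import *
a=np.radians(4.4);st()
delta((.6204,-.0996,.108),tgt((np.cos(a),np.sin(a)),0))
```

```text
50.18 [0.5916 0.277  0.1091] [[-0.997, -0.075, -0.0], [-0.075, 0.997, -0.001], [0.0, -0.001, -1.0]] [-0.4 -0.6  6. ] 0.0144 59.7 [ 0.44  0.63  0.23  1.18 -0.    0.36]
shift [-0.002 -1.889  0.007] turn [-0.0004 -0.0001 -0.0004]
```

Request:
apply_moves([
  [[0,-0.1,0],[0,0,0],0],
  [[0,-0.125,0],[0,0,0],0],
  [[0,-0.125,0],[0,0,0],0],
  [[0,-0.125,0],[0,0,0],0],
  [[0,-0.125,0],[0,0,0],0],
  [[0,-0.125,0],[0,0,0],0],
  [[0,-0.125,0],[0,0,0],0],
  [[0,-0.125,0],[0,0,0],0],
])

```text
clock: 50.85
eef_pos: [0.6064, 0.0837, 0.109]
tool_rot: [-0.039, 0.999, 0.0, 0.0]
ft_force: [0.9, 2.0, 3.9]
grip_width: 0.0143
grasp_force: 59.6
```

Request:
apply_moves([
  [[0,-0.125,0],[0,0,0],0],
  [[0,-0.125,0],[0,0,0],0],
  [[0,-0.125,0],[0,0,0],0],
  [[0,-0.125,0],[0,0,0],0],
  [[0,-0.125,0],[0,0,0],0],
  [[0,-0.125,0],[0,0,0],0],
  [[0,-0.1,0],[0,0,0],0],
  [[0,-0.05,0],[0,0,0],0],
])

```text
clock: 51.52
eef_pos: [0.6204, -0.0979, 0.109]
tool_rot: [-0.037, 0.999, -0.001, 0.0]
ft_force: [1.1, 2.8, 5.7]
grip_width: 0.0144
grasp_force: 59.8
```

Request:
apply_moves([
  [[0,0,0],[0,0,0],0],
  [[0,0,0],[0,0,0],0],
  [[0,0,0],[0,0,0],0],
  [[0,0,0],[0,0,0],0],
  [[0,0,0],[0,0,0],0],
  [[0,0,0],[0,0,0],0],
  [[0,0,0],[0,0,0],0],
  [[0,0,0],[0,0,0],0],
])

```text
clock: 52.18
eef_pos: [0.6202, -0.0954, 0.109]
tool_rot: [-0.038, 0.999, -0.001, -0.0]
ft_force: [0.2, -1.4, 5.5]
grip_width: 0.0143
grasp_force: 59.9
```

Run:
```python
from h import *
a=np.radians(4.4);st()
delta((.6204,-.0996,.108),tgt((np.cos(a),np.sin(a)),0))
```

```text
52.18 [ 0.6202 -0.0954  0.109 ] [[-0.997, -0.077, -0.0], [-0.077, 0.997, -0.003], [0.0, -0.003, -1.0]] [ 0.2 -1.4  5.5] 0.0143 59.9 [-0.15  0.58  0.14  1.14 -0.   -0.23]
shift [ 0.001 -0.021  0.005] turn [-0.0009 -0.0002  0.0001]
```

Request:
apply_moves([
  [[0,-0.02,0],[0,0,0],0],
  [[0,-0.015,0],[0,0,0],0],
  [[0,0,0],[0,0,0],0],
  [[0,0,0],[0,0,0],0],
  [[0,0,0],[0,0,0],0],
  [[0,0,0],[0,0,0],0],
  [[0,0,0],[0,0,0],0],
  [[0,0,0],[0,0,0],0],
])

```text
clock: 52.85
eef_pos: [0.6207, -0.1019, 0.109]
tool_rot: [-0.039, 0.999, -0.001, -0.0]
ft_force: [1.2, -0.3, 6.5]
grip_width: 0.0142
grasp_force: 59.9
```

Request:
apply_moves([
  [[0,-0.015,0],[0,0,0],0],
  [[0,0,0],[0,0,0],0],
  [[0,0,0],[0,0,0],0],
  [[0,0,0],[0,0,0],0],
  [[0,0,0],[0,0,0],0],
  [[0,0,0],[0,0,0],0],
  [[0,0,0],[0,0,0],0],
  [[0,0,0],[0,0,0],0],
])

```text
clock: 53.52
eef_pos: [0.6207, -0.1022, 0.109]
tool_rot: [-0.04, 0.999, 0.001, -0.0]
ft_force: [-0.7, 5.6, 7.2]
grip_width: 0.0141
grasp_force: 60.0
```

The bar is at its stop: it stopped moving and 5.6 N showed. Releasing and lifting.

Request:
apply_moves([
  [[0,0.01,0],[0,0,0],0],
  [[0,0,0],[0,0,0],0.4],
  [[0,0,0],[0,0,0],0.4],
  [[0,0,0],[0,0,0],0.4],
  [[0,0,0],[0,0,0],0.4],
  [[0,0,-0.1],[0,0,0],0.4],
  [[0,0,-0.18],[0,0,0],0.4],
  [[0,0,-0.18],[0,0,0],0.4],
])

```text
clock: 54.18
eef_pos: [0.6186, -0.1029, 0.1983]
tool_rot: [-0.038, 0.999, -0.0, -0.004]
ft_force: [0.9, -0.1, 0.0]
grip_width: 0.0336
grasp_force: 0.0
```

Request:
apply_moves([
  [[0,0,-0.1],[0,0,0],0.4],
  [[0.18,0,0],[0,0,0],0.4],
  [[0.18,0,0],[0,0,0],0.4],
  [[0.18,0,0],[0,0,0],0.4],
  [[0.18,0,0],[0,0,0],0.4],
  [[0.1,0,0],[0,0,0],0.4],
  [[0,0,0],[0,0,0],0.4],
  [[0,0,0],[0,0,0],0.4],
])

```text
clock: 54.85
eef_pos: [0.456, -0.1158, 0.2205]
tool_rot: [-0.038, 0.999, -0.001, -0.001]
ft_force: [0.7, 1.0, 0.7]
grip_width: 0.0343
grasp_force: 0.0
```

Run:
```python
from h import *
st(); p=blobs(); q,_=camera('scene')
save('end',np.hstack([cv2.resize(p[160:280,140:340],None,fx=2,fy=3,interpolation=cv2.INTER_CUBIC),cv2.resize(q[120:260,190:360],None,fx=2.35,fy=360/140,interpolation=cv2.INTER_CUBIC)]))
```

```text
54.85 [ 0.456  -0.1158  0.2205] [[-0.997, -0.076, -0.002], [-0.076, 0.997, -0.001], [0.003, -0.001, -1.0]] [0.7 1.  0.7] 0.0343 0.0 [-0.25  0.2  -0.12  1.25 -0.   -0.32]
or [206, 177, 16, 18, 126] [214.  184.3] z 0.138 [0.6588 0.1332 0.1376]
or [232, 176, 16, 18, 58] [241.1 185.8] z 0.134 [0.6572 0.0416 0.134 ]
or [262, 176, 12, 5, 17] [268.6 177.4] z 0.137 [ 0.6886 -0.0509  0.137 ]
or [260, 185, 12, 7, 24] [264.2 188.5] z 0.121 [ 0.6526 -0.0375  0.121 ]
blk [212, 186, 13, 11, 41] [219.5 192.7] z 0.019 [0.6497 0.124  0.0187]
blk [237, 188, 11, 8, 31] [242.9 192.8] z 0.019 [0.6517 0.0384 0.0194]
blk [260, 188, 14, 8, 34] [266.2 192.7] z 0.02 [ 0.6548 -0.0467  0.0201]
blk [281, 198, 4, 5, 17] [282.6 200.1] z 0.117 [ 0.6151 -0.1013  0.117 ]
```

View pics/end.png

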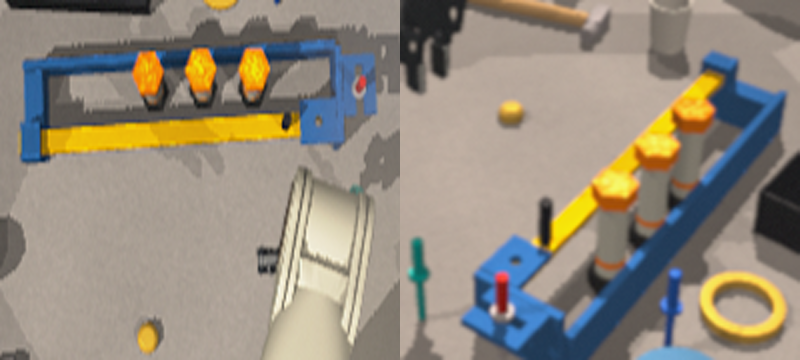

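All three cylinders stand in the rack, the bar is shut in front of them, and the pin hangs in the notch at right-crop (502,290). The robot is clear of everything. Handing in.

```bash
python3 -c "
from h import *
print(bot.job_done()); st()"
```

```text
the job is handed in; nothing more can be done
None
the job is handed in; nothing more can be done
```

The job is handed in at about 55 s of the 208 s: by the last pictures the pin hangs in the notch, all three cylinders stand in the rack and the bar is shut against its stop; no verdict came back.

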